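# Reload the block incubator and press the lid down to the click

## Robot

A 6-joint arm with a two-finger parallel gripper is mounted at the origin on the work surface. World frame = base frame: x ahead of the robot, y to its left, z up, the work surface at z = 0. Lengths are in m, angles in rad, forces in N, time in s.
With the tool pointing down it reaches from about 0.225 to 0.875 m from the base axis. Payload 3.4 kg.
Tool frame: the origin (TCP) lies at the very end of the fingers, on their centre line; the grasp point (between the pads) lies 19 mm behind it; x points along the fingers, z is the direction in which the jaws open and shut, and the axes are right-handed (so a half turn about x gives the same grasp; the last joint's range is limited). The gripper opens to 85 mm and grips with 20 to 120 N. Pads are 22 mm wide; open, the fingers measure 114 mm over their backs; the gripper's body (76 mm by 85 mm) begins 54 mm behind the grasp point. The pads swing forward as they close: fully open they stand 13 mm farther back than shut.
Start: joints at [1.176, 0.276, 1.505, -0, 1.361, -0.121], TCP at [0.155, 0.554, 0.231] pointing down, gripper open.
Joint ranges: [-2.89, 2.89], [-0.75, 2.08], [0.22, 2.7], [-1.18, 4.32], [0.11, 2.71], [-2.7, 2.7]. Speed limits (rad/s): [2.57, 2.57, 3.14, 3.14, 3.14, 3.14].

## Interface

Orientations are given as a unit quaternion [w, x, y, z].
In Python, from rig import manip, viewer, finder gives the robot as it stands.
- The arm moves only by the tool move_arm, never from a script. Its argument "rows" is a list of rows, each a list of 3 entries, a list of its own where there are three numbers: the shift along the tool's x, y, z in mm, then the turn about the tool's x in rad, then the finger opening in mm, from 0 to 85.4. A call has 1 to 8 rows; each row is the pose to reach, as a shift and turn from the pose measured when the call began, along the tool's axes at that moment; what a row does not reach only later rows make up. A row lasts 1/12 s, in which the tool goes at most 41.7 mm and 7.16 degrees, less where a joint would pass 70% of its speed; a pose out of reach is approached as far as the arm can. A call with a gripper value outside its range is refused whole. The fingers move at their own pace and stop on an object; "force" is the grip in N (left out, the last holds). Time passes only in rows, so rows that repeat a pose let the fingers close. It gives the time, the measured TCP pose, the force and the opening at its end, in the units of the state.
- manip.get_state(): the state, without advancing time (a new reading comes with each control period).
- viewer.get_image(name): name is "side" or "top"; returns the picture (384x512x3 uint8, red, green, blue); there is no depth.
- viewer.get_calibration(name): a dict with "mtx" (3x3 intrinsics, pixels), "R" (3x3) and "t" (3): a world point X has camera coordinates R X + t. Camera axes: x right, y down, z forward; pixel columns grow to the right and rows downward; lengths in m; the calibration is good to about 2 mm. A picture is of the moment at which its call begins. get_calibration takes no time and is no camera call.
- manip.sign_off(): hands the job in, once; it reports no verdict.
Trained networks look in the newest picture that a camera, given by its name, has taken for a name from the list of things; names that differ only in an ending like _2 or _b are one class to them, and where a whole thing is asked for, a point or a joint stands for the part that bears it (a point fixed in the world has none). Each returns a list of dicts, best first, with "score" (0 to 1); they miss things now and then, are a little off and sometimes report something else, mostly with a low value. They report only what shows in the picture. A call takes as long as a camera call.
- finder.look_for(target, camera): "centre" ([column, row] in pixels, amid what is visible of it).
- finder.trace(target, camera): "mask" (384x512 bool, what is visible of it) and "centre" ([column, row] in pixels, amid what is visible of it).
The state is a dict: "clock": time; "qpos": joint angles; "qd": joint speeds; "effort": joint torques, N m; "position": TCP position; "ee_rot": TCP orientation; "contact_force": force on the tool from outside, world axes, zero at the start; "moment": the same for the moment, N m; "width": finger opening in m.
Only numpy, scipy, OpenCV 4.12 (cv2) and the standard library are available. Lean on these libraries where they do the work, as an engineer would, in place of code of your own. Each camera call takes 0.05 s, during which the arm holds its last target.

## Task

Reload the incubator: stand the finished strip blocks (red caps) flat in the grey tray, and seat every fresh one (blue caps) from the bench flat and square in a pocket of the bay plate; then close the lid fully and swing the red lock lever over into its lock notch (green dot). Only then turn the blue press knob on the lid clockwise until the screw is fully down and its slip clutch clicks. Do not disturb the rack, dishes and bottle standing about.

Things in the scene. Friction and masses are not known exactly. Their poses are not given: they have to be found in the camera images.
- incubator: off-white block incubator, fixed to the bench, 250 (its x) by 305 (its y). Origin on the bench under the centre of the bay plate; z up. Grey bay plate 220 x 150 on top, its upper face 80 above the bench; lid hinge along x on the -y side; dark control deck (80 high) with screen and lock lever on the +y side. Sizes in mm
- bay0 (a point): centre of the floor of a rectangular pocket in the bay plate, 70 above the bench; the pocket is 82 (x) by 42 (y), 10 deep, long side along the incubator's x. The four pockets lie in a 2 x 2 grid, centres 92 apart in x and 68 apart in y; this one is on the incubator's -x, +y side. Empty unless a finished block sits in it; any block fits any pocket either way round. Sizes in mm
- bay1 (a point): centre of the floor of a rectangular pocket in the bay plate, 70 above the bench; the pocket is 82 (x) by 42 (y), 10 deep, long side along the incubator's x. The four pockets lie in a 2 x 2 grid, centres 92 apart in x and 68 apart in y; this one is on the incubator's +x, +y side. Empty unless a finished block sits in it; any block fits any pocket either way round. Sizes in mm
- bay2 (a point): centre of the floor of a rectangular pocket in the bay plate, 70 above the bench; the pocket is 82 (x) by 42 (y), 10 deep, long side along the incubator's x. The four pockets lie in a 2 x 2 grid, centres 92 apart in x and 68 apart in y; this one is on the incubator's -x, -y side. Empty unless a finished block sits in it; any block fits any pocket either way round. Sizes in mm
- bay3 (a point): centre of the floor of a rectangular pocket in the bay plate, 70 above the bench; the pocket is 82 (x) by 42 (y), 10 deep, long side along the incubator's x. The four pockets lie in a 2 x 2 grid, centres 92 apart in x and 68 apart in y; this one is on the incubator's +x, -y side. Empty unless a finished block sits in it; any block fits any pocket either way round. Sizes in mm
- fresh0_mid (a point): fresh strip block: a bare aluminium block 78 long (its x), 38 wide (its y) and 34 tall, lower edges chamfered 2.5, carrying three strips of eight blue-capped tubes that stand 5 above its top (39 in all); about 0.11 to 0.22 kg. This point is on its centre line 18 above its underside. It lies flat on the bench at any yaw; None if this run has no such block (2 or 3 are present). Sizes in mm
- fresh1_mid (a point): fresh strip block: a bare aluminium block 78 long (its x), 38 wide (its y) and 34 tall, lower edges chamfered 2.5, carrying three strips of eight blue-capped tubes that stand 5 above its top (39 in all); about 0.11 to 0.22 kg. This point is on its centre line 18 above its underside. It lies flat on the bench at any yaw; None if this run has no such block (2 or 3 are present). Sizes in mm
- fresh2_mid (a point): fresh strip block: a bare aluminium block 78 long (its x), 38 wide (its y) and 34 tall, lower edges chamfered 2.5, carrying three strips of eight blue-capped tubes that stand 5 above its top (39 in all); about 0.11 to 0.22 kg. This point is on its centre line 18 above its underside. It lies flat on the bench at any yaw; None if this run has no such block (2 or 3 are present). Sizes in mm
- spent0_mid (a point): finished strip block: a bare aluminium block 78 long (its x), 38 wide (its y) and 34 tall, lower edges chamfered 2.5, carrying three strips of eight red-capped tubes that stand 5 above its top (39 in all); about 0.11 to 0.22 kg. This point is on its centre line 18 above its underside. It sits in bay1 at the start; None if this run has no such block (1 or 2 are present). Sizes in mm
- spent1_mid (a point): finished strip block: a bare aluminium block 78 long (its x), 38 wide (its y) and 34 tall, lower edges chamfered 2.5, carrying three strips of eight red-capped tubes that stand 5 above its top (39 in all); about 0.11 to 0.22 kg. This point is on its centre line 18 above its underside. It sits in bay2 at the start; None if this run has no such block (1 or 2 are present). Sizes in mm
- tray: shallow grey cooling tray, fixed to the bench, 158 (its x) by 118 (its y), 12 tall, walls and floor 4 thick, so its inner floor is 150 x 110 and 4 above the bench. Origin under its centre; z up. Sizes in mm
- lid (a joint): angle of the heated lid about its hinge, rad: 0 closed, about 1.8 to 1.95 as found (standing open, leaning back towards the incubator's -y). The lid is a plate 224 x 180 x 30 (underside in the plane of the hinge, with a 31 deep skirt on three sides); stiff friction hinge, stays where it is left, needs 4 to 8 N at its free edge. A lid will not close over a block that is not down in its pocket. Sizes in mm
- lid_hinge (a point): middle of the lid's hinge axis, at the level of the lid's underside, 113 above the bench, 105 from the incubator's origin towards its -y. Turns with the lid: its x is the hinge axis, its y points from the hinge to the free edge, its z out of the lid's outer (upper) face. Sizes in mm
- lid_push (a point): middle of the dark blue push strip on the outer face of the lid, near the free edge: 163 from the hinge axis, on the surface (32 out from the hinge plane). Sizes in mm
- lock_lever (a joint): lid-lock lever's angle about its upright pivot, rad, growing clockwise from above: 0 open notch (orange dot), 1.25 lock notch (green dot), nose over the lid's front lip, handle pointing to the incubator's +y. A spring plunger snaps it into a notch from 0.25 rad either side (3 N at the handle to leave); in between it stays put; stops at -0.12 and 1.37. Sizes in mm
- lever_grip (a point): middle of the lever's red upright handle post, 20 in diameter and 38 tall, 72 from the pivot axis; this point is 158 above the bench (the post runs from 138 to 176; its arm, 14 wide, lies below it at 130 to 140). Sizes in mm
- lever_pivot (a point): point on the lever's pivot axis (upright) at the height of lever_grip, 118 from the incubator's origin towards its +y. Sizes in mm
- knob_grip (a point): centre of the round dark blue fluted cap of the press knob, on its axis: 50 in diameter, 30 tall (this point 16 above its lower rim, 14 below its top), standing on a steel collar 64 in diameter and 8 tall in the middle of the lid, 90 from the hinge axis (15 from the incubator's origin towards its -y when closed). With the lid closed the axis is upright and this point is 170 above the bench. Sizes in mm
- press_screw (a joint): turn of the press screw (the steel collar with the red mark), rad, growing clockwise seen from above: found between 0.1 and 1.6; at 5.0 the heated platen under the lid bears on the tube caps and the screw stops. Turns with about 0.05 N m
- clutch (a joint): how far the cap has slipped on the screw, rad: 0 at the start; it grows only while the cap is turned on clockwise after the screw has stopped, the slip clutch letting go at about 0.22 N m, one click every 0.26 rad. The white line on the cap and the red mark on the collar line up until the clutch slips; further slip does no harm; turned counter-clockwise, the cap takes the screw back with it
- tube_rack: bystander: pale green tube rack 96 x 56 x 40, origin under its centre. Sizes in mm
- dish_stack: bystander: two stacked clear dishes, 89 in diameter, 29 tall, origin under the centre. Sizes in mm
- reagent_bottle: bystander: amber bottle with blue cap, 48 in diameter, 64 tall, origin under the centre. Sizes in mm

How it is judged:
By the outcome, as a careful person would: the job done as asked, in the order asked, and still so for the second after the job is handed in, with the robot touching nothing.
Of fresh0, fresh1, fresh2 only 2 to 3 are there at a start; the rules pass over those that are not, and their reading is None.
Of spent0, spent1 only 1 to 2 are there at a start; the rules pass over those that are not, and their reading is None.
At some moment in a run one of fresh0, fresh1, fresh2 may be knocked a few centimetres aside while the robot is not near it.
Once in a run the grip may slacken for a moment while it holds something.
It also fails if it takes over 210 s, if anything falls off the work surface, if the arm or the gripper's body presses on something with over 40 N, if the wrist force passes 120 N, or if a joint passes its speed limit or range.

## Working session

There is one attempt and no reset: what is moved stays moved. The work goes in short steps, Python scripts to look and compute and a tool call to move; the robot and the scene stay as the last step left them, time stands still between calls to the robot, and variables do not carry over. Pictures are saved under pics/ and viewed, and the job is handed in when it is done.

Besides the shell and the picture viewer there is one more tool, called after "Emit:" as name(argument=value, ...) on one line, values as JSON. move_arm: Moves the arm, as the interface text tells. Its arguments: {"type":"object","properties":{"rows":{"type":"array"},"force":{"type":"number"}},"required":["rows"]}

```bash
ls; mkdir -p pics; cat > h.py <<'E'
import numpy as np, cv2
from rig import manip, viewer, finder
from scipy.spatial.transform import Rotation as Rn
def shot(cam,name,scale=1.0):
    im=viewer.get_image(cam); cv2.imwrite(f'pics/{name}.png',cv2.resize(im[:,:,::-1],None,fx=1.5,fy=1.5,interpolation=cv2.INTER_CUBIC)); return im
def cal(c):
    d=viewer.get_calibration(c); return np.array(d['mtx']),np.array(d['R']),np.array(d['t'])
def unproj(cam,px,z):
    K,R,t=cal(cam); px=np.atleast_2d(np.array(px,float))
    r=np.c_[px,np.ones(len(px))]@np.linalg.inv(K).T@R; c=-R.T@t
    s=(z-c[2])/r[:,2]; return c+r*s[:,None]
def proj(cam,X):
    K,R,t=cal(cam); X=np.atleast_2d(np.array(X,float)); p=(X@R.T+t)@K.T; return p[:,:2]/p[:,2:]
def st():
    s=manip.get_state(); q=np.array(s['ee_rot']); M=Rn.from_quat(q[[1,2,3,0]]).as_matrix(); return s,np.array(s['position']),M
E
python3 - <<'E'
from h import *
np.set_printoptions(precision=4,suppress=True)
s=manip.get_state(); print(s)
for c in ['top','side']:
    shot(c,c+'0'); K,R,t=cal(c); print(c,K,-R.T@t,R)
print(st()[2])
E
```

```text
pics
{'clock': 0.0, 'qpos': array([ 1.176 ,  0.2766,  1.5061, -0.    ,  1.3607, -0.121 ]), 'qd': array([-0.0003,  0.0014,  0.0008,  0.0003, -0.001 , -0.0007]), 'effort': array([  0.0004, -41.6766, -24.5799,  -0.    ,   0.011 ,   0.    ]), 'position': array([0.1553, 0.5531, 0.2304]), 'ee_rot': array([ 0.563 , -0.4274,  0.5641,  0.4267]), 'contact_force': array([-0.3726, -0.1866,  0.1288]), 'moment': array([-0.0335,  0.0124,  0.0368]), 'width': 0.08528166806471965}
top [[403.8034   0.     254.3891]
 [  0.     403.8034 190.4457]
 [  0.       0.       1.    ]] [0.384  0.0446 1.176 ] [[-0.0188 -0.9998 -0.0094]
 [-0.9821  0.0202 -0.187 ]
 [ 0.1872  0.0057 -0.9823]]
side [[488.8095   0.     252.3463]
 [  0.     488.8095 191.267 ]
 [  0.       0.       1.    ]] [ 1.5727 -0.1513  1.1097] [[ 0.1995  0.9798 -0.0141]
 [ 0.679  -0.1485 -0.7189]
 [-0.7065  0.1338 -0.695 ]]
[[-0.0006 -0.9627  0.2704]
 [-0.0015  0.2704  0.9627]
 [-1.      0.0002 -0.0017]]
```

View pics/top0.png

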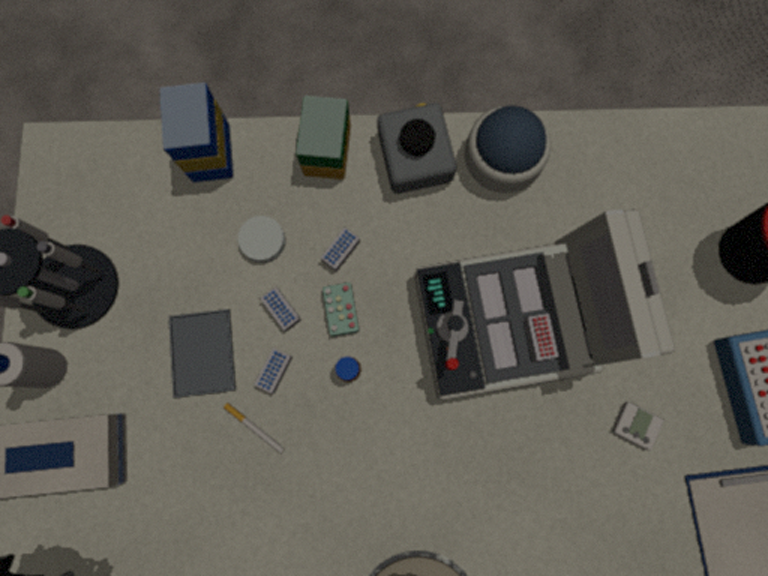

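View pics/side0.png

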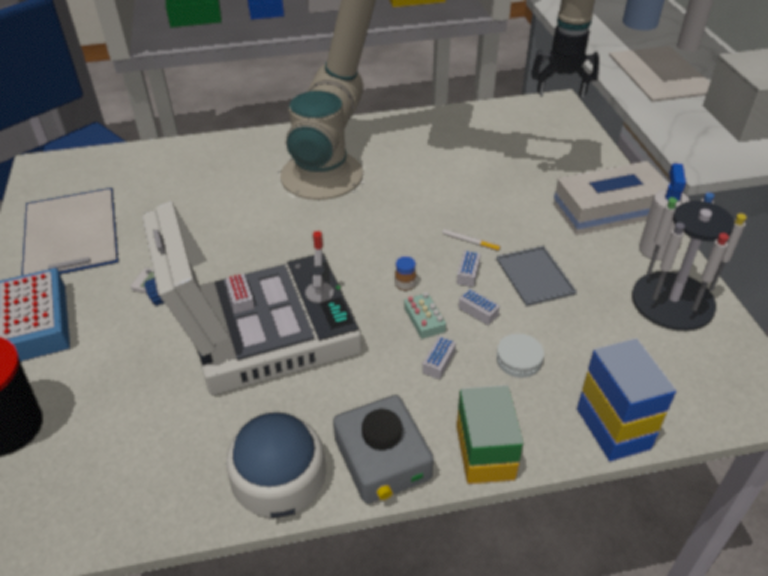

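```bash
python3 - <<'E'
from h import *
np.set_printoptions(precision=3,suppress=True)
for c in ['top','side']:
    viewer.get_image(c)
    for n in ['fresh0_mid','spent0_mid','bay0','bay1','bay2','bay3','lever_grip','lever_pivot','lid_push','lid_hinge','knob_grip','tray','incubator','tube_rack','dish_stack','reagent_bottle']:
        r=finder.look_for(n,c)
        print(c,n,[(np.round(np.array(d['centre']),1).tolist(),round(d['score'],2)) for d in r[:4]])
E
```

```text
top fresh0_mid [([181.7, 249.4], 0.69)]
top spent0_mid [([362.6, 206.5], 0.67)]
top bay0 [([365.7, 204.9], 0.63)]
top bay1 [([365.7, 204.9], 0.63)]
top bay2 [([365.7, 204.9], 0.63)]
top bay3 [([365.7, 204.9], 0.63)]
top lever_grip [([304.2, 221.7], 0.68)]
top lever_pivot [([365.8, 207.0], 0.68)]
top lid_push [([408.5, 190.1], 0.62)]
top lid_hinge [([414.2, 191.6], 0.91), ([169.7, 161.0], 0.5)]
top knob_grip []
top tray [([132.2, 236.9], 0.74), ([303.5, 219.8], 0.21)]
top incubator [([362.3, 204.9], 0.67), ([299.9, 222.6], 0.43)]
top tube_rack [([227.3, 205.6], 0.82), ([181.7, 246.4], 0.22)]
top dish_stack [([171.3, 161.8], 0.98)]
top reagent_bottle [([232.4, 249.0], 0.62)]
side fresh0_mid [([312.6, 177.9], 0.69), ([118.5, 184.4], 0.54)]
side spent0_mid []
side bay0 [([171.3, 209.3], 0.61), ([122.2, 186.6], 0.16)]
side bay1 [([171.3, 209.3], 0.61), ([122.2, 186.6], 0.16)]
side bay2 [([171.3, 209.3], 0.61), ([122.2, 186.6], 0.16)]
side bay3 [([171.3, 209.3], 0.61), ([122.2, 186.6], 0.16)]
side lever_grip [([211.6, 173.6], 0.81), ([319.3, 203.8], 0.54), ([168.2, 207.5], 0.3)]
side lever_pivot [([283.6, 209.6], 0.74), ([169.1, 208.9], 0.64)]
side lid_push [([120.0, 185.6], 0.6)]
side lid_hinge [([119.9, 187.3], 0.98), ([169.9, 209.2], 0.33)]
side knob_grip [([171.6, 210.8], 0.7), ([120.0, 187.0], 0.7), ([103.2, 193.4], 0.45)]
side tray [([357.5, 183.8], 0.57)]
side incubator [([166.8, 209.0], 0.92)]
side tube_rack [([282.0, 211.5], 0.77)]
side dish_stack [([349.3, 237.5], 0.56)]
side reagent_bottle [([272.4, 181.3], 0.86), ([169.7, 209.2], 0.3)]
```

```bash
python3 - <<'E'
from h import *
im=viewer.get_image('top'); np.save('top0.npy',im)
def crop(x0,y0,x1,y1,s,n):
    c=im[y0:y1,x0:x1,::-1]; c=cv2.convertScaleAbs(c,alpha=1.5); cv2.imwrite(f'pics/{n}.png',cv2.resize(c,None,fx=s,fy=s,interpolation=cv2.INTER_CUBIC))
crop(270,130,460,275,4,'zi'); crop(100,130,250,280,4,'zb')
im=viewer.get_image('side');np.save('side0.npy',im)
crop(80,120,250,270,4,'zs')
E
```

```text
(no output)
```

View pics/zi.png

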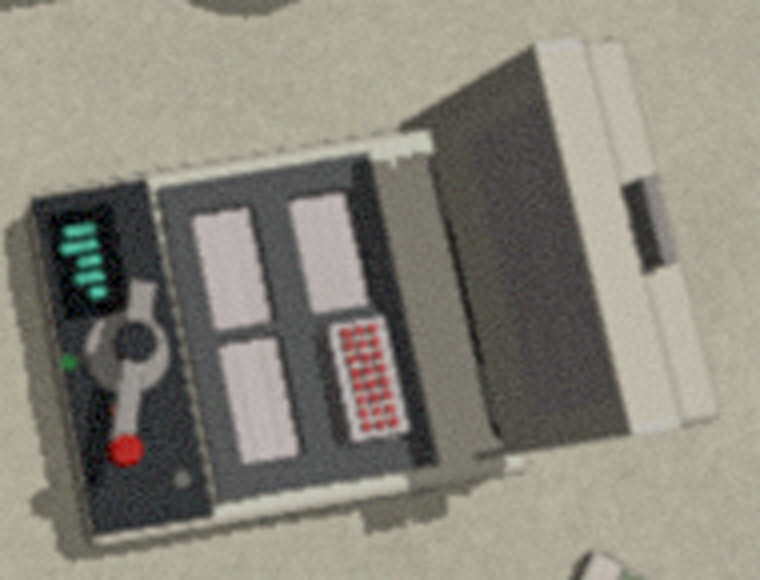

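View pics/zb.png

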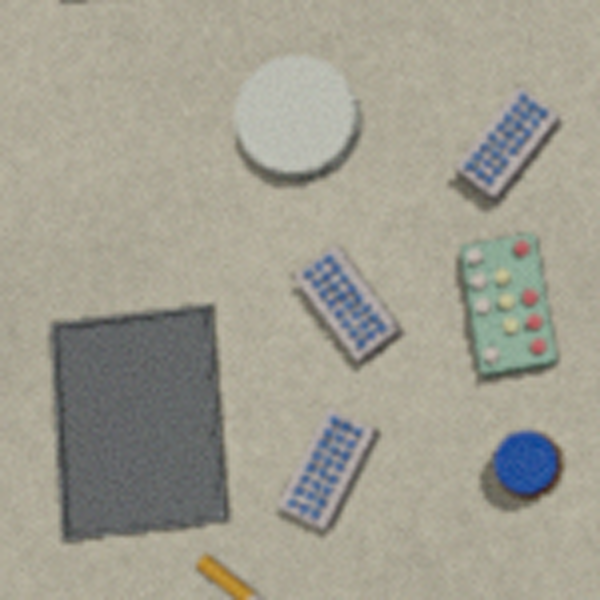

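View pics/zs.png

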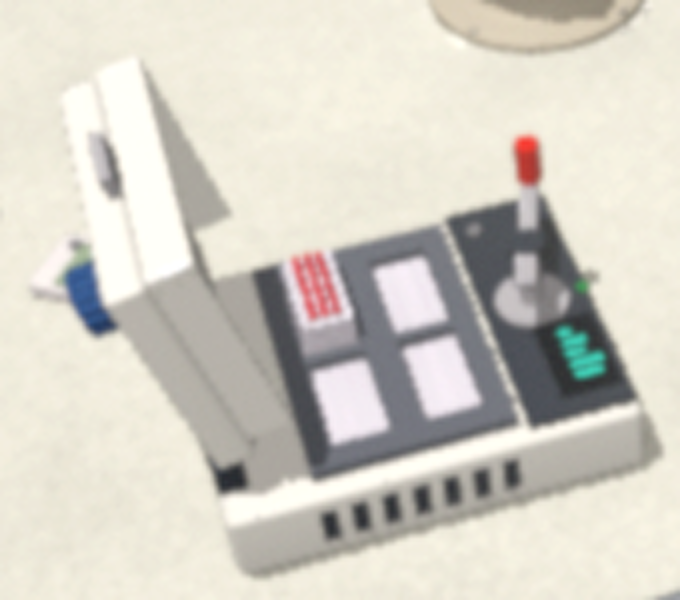

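```bash
cat >> h.py <<'E'
def blocks(cam,im,col):
    """cap blobs -> list of (x,y,yaw,n) assuming cap tops z"""
    h=cv2.cvtColor(im,cv2.COLOR_RGB2HSV); H,S,V=[h[...,i].astype(int) for i in range(3)]
    if col=='blue': m=(H>100)&(H<135)&(S>60)
    else: m=((H<8)|(H>172))&(S>100)
    k=cv2.morphologyEx(m.astype(np.uint8),cv2.MORPH_CLOSE,np.ones((3,3)))
    n,l,s,c=cv2.connectedComponentsWithStats(k)
    return m,k,l,s,c
def capfit(cam,ptsw,zc=0.039):
    pass
E
python3 - <<'E'
from h import *
np.set_printoptions(precision=4,suppress=True)
for cam in ['top','side']:
    im=np.load(cam+'0.npy')
    for col in ['blue','red']:
        m,k,l,s,c=blocks(cam,im,col)
        for i in range(1,len(s)):
            if 60<s[i,4]<700:
                ys,xs=np.nonzero((l==i)&(k>0))
                z=0.039 if col=='blue' else 0.109
                W=unproj(cam,np.c_[xs,ys],z)[:,:2]; mu=W.mean(0); ev,V=np.linalg.eigh(np.cov((W-mu).T)); a=np.degrees(np.arctan2(V[1,1],V[0,1]))
                print(cam,col,c[i],s[i,4],mu,np.sqrt(ev*12),a)
# pocket
for cam in ['top','side']:
    im=np.load(cam+'0.npy').astype(int); print(cam)
    for p in ([(328,196),(353,192),(335,230),(300,180)] if cam=='top' else [(182,193),(168,220),(191,213),(200,190)]):
        print(p,im[p[1],p[0]])
E
```

```text
top blue [132.8886  91.1782] 449 [0.9132 0.4117] [0.0776 0.1586] 157.08359639295247
top blue [143.9035 108.6302] 311 [0.8566 0.3766] [0.0699 0.1375] 152.9369134750723
top blue [499.3273 165.295 ] 278 [ 0.66   -0.6565] [0.062  0.1021] 162.8287998747313
top blue [226.1739 164.2484] 161 [0.6798 0.1316] [0.0216 0.0674] 140.95267257408582
top blue [ 55.9658 196.1624] 117 [0.5957 0.6213] [0.036 0.071] 92.60391174552319
top blue [185.8443 204.7904] 167 [0.5631 0.2474] [0.0214 0.0676] -143.080741440786
top blue [ 42.5841 211.5841] 113 [0.5517 0.6563] [0.03   0.0706] 83.84807462079694
top blue [180.931  246.1782] 174 [0.4462 0.2596] [0.0219 0.0685] 153.45298571341817
top blue [230.8636 245.3737] 198 [0.4457 0.1199] [0.038  0.0387] 169.70580306123165
top blue [ 79.9348 298.6087] 92 [0.3092 0.5344] [0.0065 0.1129] -175.3506956325523
top blue [477.0511 328.3191] 235 [ 0.213  -0.5382] [0.1115 0.2183] 141.10813041378282
top red [508.6383 149.8511] 141 [ 0.6857 -0.6443] [0.0183 0.0685] 174.83264237565783
top red [361.7296 223.3112] 196 [ 0.4931 -0.2312] [0.0218 0.0672] -170.94359449286574
top red [
[... 1285 characters left out ...]
17.9787 284.5   ] 94 [ 0.7    -0.6239] [0.0255 0.0461] 163.75959290632537
side red [211.6032 159.3175] 63 [ 0.3851 -0.0556] [0.0172 0.055 ] 175.36039165087817
side red [ 22.7921 200.6832] 101 [ 0.4502 -0.6205] [0.0085 0.1482] -171.3542961430081
side red [158.5631 190.9029] 103 [ 0.4944 -0.2295] [0.021  0.0629] -171.31763635592242
side red [  4. 205.] 101 [ 0.457  -0.6718] [0.0077 0.1467] -171.28550093218942
side red [  4.8555 242.    ] 346 [ 0.6048 -0.6471] [0.0301 0.1131] -169.95539717949617
top
(328, 196) [124 120 119]
(353, 192) [122 115 114]
(335, 230) [127 121 121]
(300, 180) [37 36 39]
side
(182, 193) [165 159 164]
(168, 220) [163 157 162]
(191, 213) [164 158 163]
(200, 190) [54 56 59]
```

```bash
python3 - <<'E'
from h import *
from scipy.optimize import minimize
np.set_printoptions(precision=4,suppress=True)
masks={}
S=4
for cam,th,box in [('top',95,(315,175,365,250)),('side',125,(150,180,202,235))]:
    im=np.load(cam+'0.npy'); x0,y0,x1,y1=box
    g=cv2.resize(im.min(2)[y0:y1,x0:x1],None,fx=S,fy=S,interpolation=cv2.INTER_CUBIC)
    masks[cam]=(g>th,box); cv2.imwrite(f'pics/m_{cam}.png',(g>th)*255)
bays={0:(-.046,.034),1:(.046,.034),3:(.046,-.034)}
def quad(c,z,p):
    x,y,a=p; o=np.array([[-.041,-.021],[.041,-.021],[.041,.021],[-.041,.021]])+c
    R=np.array([[np.cos(a),-np.sin(a)],[np.sin(a),np.cos(a)]]); o=o@R.T+[x,y]; return np.c_[o,np.full(4,z)]
def cost(p,cams=('top','side'),ret=False):
    tot=0;r=[]
    for cam in cams:
        m,b=masks[cam]
        for i,c in bays.items():
            q=[]
            for z in(.07,.08):
                u=(proj(cam,quad(c,z,p))-[b[0],b[1]]+0.5)*S-0.5
                k=np.zeros(m.shape,np.uint8); cv2.fillConvexPoly(k,np.round(u*16).astype(np.int32),1,cv2.LINE_8,4); q.append(k>0)
            v=q[0]&q[1]; near=cv2.dilate((q[0]|q[1]).astype(np.uint8),np.ones((17,17)))>0
            mm=m&near
            tot-= (v&mm).sum()/(v|mm).sum()
    return tot/len(cams)/3
for cams in (('top',),('side',),('top','side')):
    best=None
    for x0 in [(0.534,-.1896,.155),(.537,-.187,.165),(.531,-.192,.145)]:
        r=minimize(cost,x0,args=(cams,),method='Nelder-Mead',options=dict(initial_simplex=np.array(x0)+np.array([[0,0,0],[.004,0,0],[0,.004,0],[0,0,.03]])))
        if best is None or r.fun<best.fun: best=r
    print(cams,best.x,best.fun,np.degrees(best.x[2]))
E
```

```text
('top',) [ 0.5322 -0.1911  0.1465] -0.8920070105843624 8.394727840822368
('side',) [ 0.5333 -0.1891  0.1547] -0.9389603691791774 8.866399843531184[ WARN:0@0.507] global loadsave.cpp:1063 imwrite_ Unsupported depth image for selected encoder is fallbacked to CV_8U.
Traceback (most recent call last):
  File "h.py", line 13, in proj
    K,R,t=cal(cam); X=np.atleast_2d(np.array(X,float)); p=(X@R.T+t)@K.T; return p[:,:2]/p[:,2:]
          ~~~^^^^^
  File "h.py", line 7, in cal
    d=viewer.get_calibration(c); return np.array(d['mtx']),np.array(d['R']),np.array(d['t'])
ValueError: time passes only in moves, steps and waits
```

```bash
cat >> h.py <<'E'
import json,os
if not os.path.exists('cal.npz'):
    D={}
    for c in ['top','side']:
        d=viewer.get_calibration(c)
        for k in d: D[c+k]=np.array(d[k])
    np.savez('cal.npz',**D)
_C=dict(np.load('cal.npz'))
def cal(c): return _C[c+'mtx'],_C[c+'R'],_C[c+'t']
INC=np.array([0.5330,-0.1900,np.radians(8.75)])
def inc(x,y):
    a=INC[2]; return INC[0]+x*np.cos(a)-y*np.sin(a), INC[1]+x*np.sin(a)+y*np.cos(a)
def go(*T):
    """T: list of (x,y,z,yawdeg of jaw); prints tool shifts from current pose"""
    s,p,M=st(); z=M[:,2]; yaw=np.degrees(np.arctan2(z[1],z[0]))
    print('t %.2f p %s yaw %.1f q %s w %.1f F %s'%(s['clock'],np.round(p*1e3,1),yaw,np.round(np.degrees(s['qpos']),0),s['width']*1e3,np.round(s['contact_force'],1)))
    for x,y,zz,yw in T:
        d=M.T@(np.array([x,y,zz])-p)*1e3
        t=(yaw-yw+90)%180-90
        print('shift',np.round(d,1),'turn %.3f (or %.3f)'%(np.radians(t),np.radians(t-180*np.sign(t))))
E
cat > tray.py <<'E'
from h import *
c=np.array([(53,323),(213,306),(229,520),(65,540)])/4+[100,130]
W=unproj('top',c,.012); print(np.round(W,4),W.mean(0)); d=(W[0]+W[1]-W[2]-W[3])/2; print(np.linalg.norm(d[:2]),np.degrees(np.arctan2(d[1],d[0])))
E
python3 tray.py; python3 - <<'E'
from h import *
x,y=inc(-.046,-.034); print(x,y)
go((x,y,.25,98.75))
E
```

```text
[[0.554  0.464  0.012 ]
 [0.5642 0.3474 0.012 ]
 [0.4099 0.3317 0.012 ]
 [0.3981 0.4481 0.012 ]] [0.48153911 0.39779754 0.012     ]
0.155888063878481 5.812556184742585
0.49270756564894025 -0.23060196712064004
t 1.90 p [155.5 553.6 231.3] yaw 74.3 q [67. 16. 86. -0. 78. -7.] w 85.1 F [-0.1 -0.   0.1]
shift [ -18.7 -536.7 -663.8] turn -0.427 (or 2.715)
```

Emit:
move_arm(rows=[[[-19, -180, -222], 0.95, 85], [[-19, -180, -222], 0.95, 85], [[-19, -180, -222], 0.95, 85], [[-19, -180, -222], 0.95, 85], [[-19, -180, -222], 0.95, 85], [[-19, -180, -222], 0.95, 85], [[-19, -180, -222], 0.95, 85], [[-19, -180, -222], 0.95, 85]])

```text
clock: 2.57
position: [0.2707, 0.2858, 0.251]
ee_rot: [0.698, -0.119, 0.696, 0.117]
contact_force: [-0.8, 1.9, -0.4]
width: 0.0851
```

```bash
python3 - <<'E'
from h import *
go((.4927,-.2306,.25,98.75))
E
```

```text
t 2.57 p [270.7 285.8 251. ] yaw 19.2 q [ 37.  -1. 104.  -0.  77.  17.] w 85.1 F [-0.8  1.9 -0.4]
shift [   3.2 -560.7   39.6] turn -1.388 (or 1.754)
```

Emit:
move_arm(rows=[[[2, -300, 20], 0.95, 85], [[2, -300, 20], 0.95, 85], [[2, -300, 20], 0.95, 85], [[2, -300, 20], 0.95, 85], [[2, -300, 20], 0.95, 85], [[2, -300, 20], 0.95, 85], [[2, -300, 20], 0.95, 85], [[2, -300, 20], 0.95, 85]])

```text
clock: 3.23
position: [0.3905, 0.0043, 0.2506]
ee_rot: [0.675, 0.216, 0.67, -0.219]
contact_force: [0.8, 0.1, 1.5]
width: 0.0852
```

```bash
python3 - <<'E'
from h import *
go((.4927,-.2306,.25,98.75))
E
```

```text
t 3.23 p [390.5   4.3 250.6] yaw -35.8 q [ -9.  -1. 104.  -0.  77.  27.] w 85.2 F [0.8 0.1 1.5]
shift [   2.6 -130.8  220.2] turn 0.794 (or -2.348)
```

Emit:
move_arm(rows=[[[0, -131, 220], 0.794, 70], [[0, -131, 220], 0.794, 70], [[0, -131, 220], 0.794, 60], [[0, -131, 220], 0.794, 60], [[0, -131, 220], 0.794, 60], [[0, -131, 220], 0.794, 60], [[0, -131, 220], 0.794, 60], [[0, -131, 220], 0.794, 60]])

```text
clock: 3.9
position: [0.4937, -0.2343, 0.2519]
ee_rot: [0.539, 0.461, 0.532, -0.463]
contact_force: [0.2, 0.7, -0.3]
width: 0.06
```

```bash
python3 - <<'E'
from h import *
go((.4932,-.2305,.12,98.75))
shot('top','t1'); shot('side','s1')
E
```

```text
t 3.90 p [ 493.7 -234.3  251.9] yaw -81.5 q [-33.  12.  88.  -0.  79.  49.] w 60.0 F [ 0.2  0.7 -0.3]
shift [131.8  -0.5  -4.9] turn -0.005 (or 3.136)
```

View pics/s1.png

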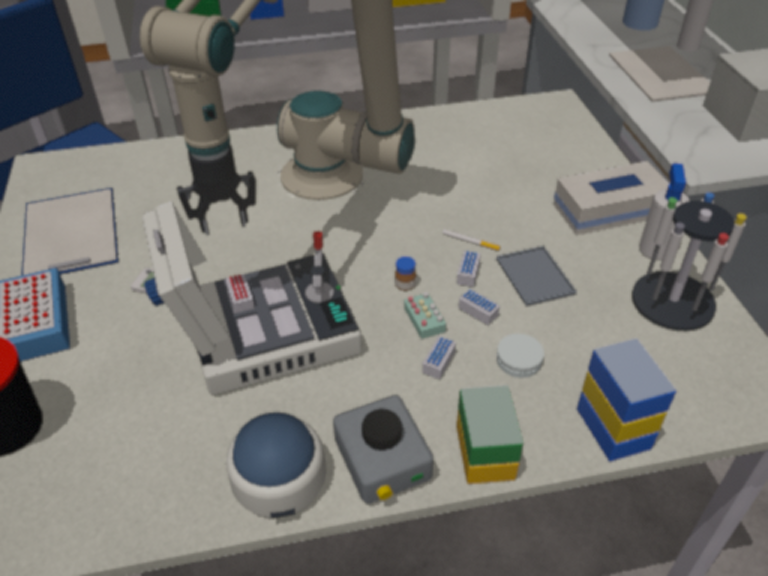

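Emit:
move_arm(rows=[[[70, 0, -5], 0, 52], [[130, 0, -5], 0, 52], [[130, 0, -5], 0, 52], [[145, 0, -5], 0, 52], [[155, 0, -5], 0, 52], [[163, 0, -5], 0, 52], [[163, 0, -5], 0, 52]])

```text
clock: 4.58
position: [0.4923, -0.2327, 0.0938]
ee_rot: [0.545, 0.455, 0.531, -0.463]
contact_force: [-8.8, -13.9, 17.6]
width: 0.0516
```

```bash
python3 - <<'E'
from h import *
go((.4932,-.2305,.085,98.75))
im=shot('side','s2')
im=cv2.resize(im[100:250,80:250,::-1],None,fx=4,fy=4,interpolation=cv2.INTER_CUBIC); cv2.imwrite('pics/s2z.png',im)
E
```

```text
t 4.58 p [ 492.3 -232.7   93.8] yaw -80.9 q [-32.  19. 102.  -1.  57.  49.] w 51.6 F [ -8.8 -13.9  17.6]
shift [ 8.8  1.2 -2.2] turn 0.006 (or -3.136)
```

View pics/s2z.png

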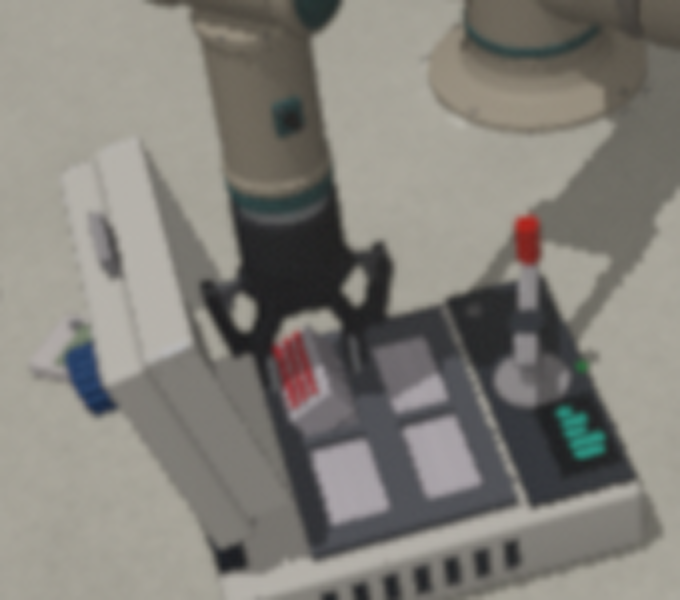

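Emit:
move_arm(rows=[[[-20, 0, 0], 0, 52], [[-50, 0, 0], 0, 60], [[-80, 0, 0], 0, 60], [[-90, 0, 0], 0, 60], [[-90, 0, 0], 0, 60]])

```text
clock: 5.05
position: [0.4931, -0.2303, 0.1878]
ee_rot: [0.548, 0.455, 0.529, -0.462]
contact_force: [1.1, -0.5, 0.1]
width: 0.0601
```

```bash
python3 - <<'E'
from h import *
go((.4932,-.2305,.085,98.75))
for c,b in [('side',(80,100,250,250)),('top',(270,130,460,280))]:
    im=shot(c,c+'3'); np.save(c+'3.npy',im)
    im=cv2.resize(im[b[1]:b[3],b[0]:b[2],::-1],None,fx=4,fy=4,interpolation=cv2.INTER_CUBIC); cv2.imwrite(f'pics/{c}3z.png',im)
E
```

```text
t 5.05 p [ 493.1 -230.3  187.8] yaw -80.8 q [-32.  14.  95.  -1.  69.  49.] w 60.1 F [ 1.1 -0.5  0.1]
shift [102.8  -0.9  -2.5] turn 0.007 (or -3.134)
```

View pics/side3z.png

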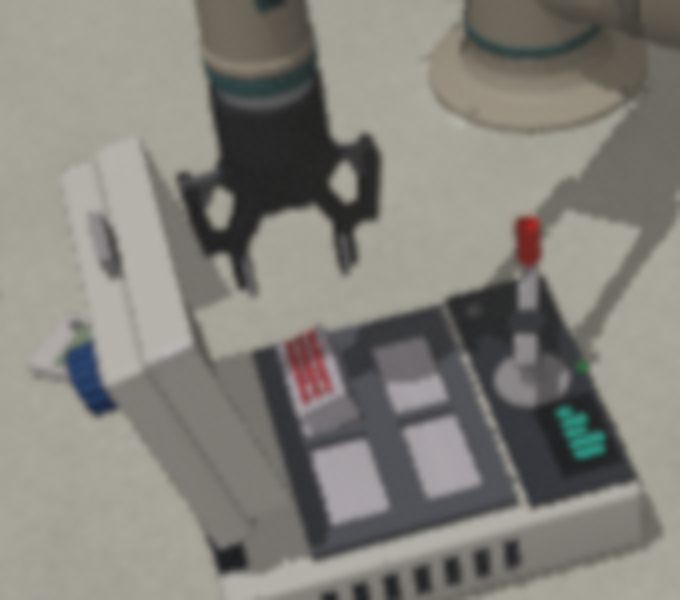

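View pics/top3z.png

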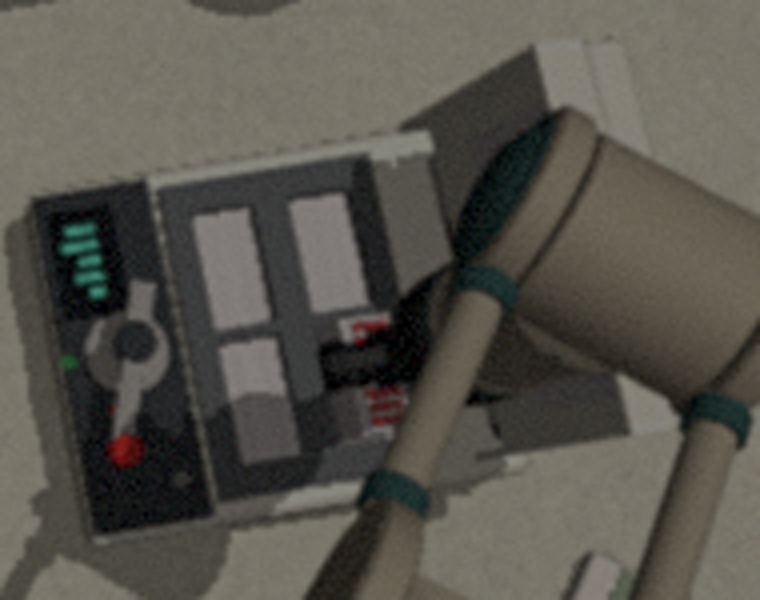

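```bash
python3 - <<'E'
from h import *
np.set_printoptions(precision=4,suppress=True)
s,p,M=st(); 
for back in (0,.006,.012):
  for h in(-.03,.03,-.037,.037):
    X=p+M[:,2]*h-M[:,0]*back
    print(back,h,proj('side',X)[0], (proj('side',X)[0]-[80,100])*4)
im=np.load('side3.npy')
m,k,l,s_,c=blocks('side',im,'red')
for i in range(1,len(s_)):
    if 60<s_[i,4]<200:
        ys,xs=np.nonzero((l==i)&(k>0)); W=unproj('side',np.c_[xs,ys],.109)[:,:2]; mu=W.mean(0); ev,V=np.linalg.eigh(np.cov((W-mu).T)); print(c[i],mu,np.sqrt(ev*12),np.degrees(np.arctan2(V[1,1],V[0,1])))
E
```

```text
0 -0.03 [164.9544 168.8524] [339.8177 275.4094]
0 0.03 [144.2246 173.6531] [256.8985 294.6125]
0 -0.037 [167.343  168.2992] [349.3722 273.1967]
0 0.037 [141.7759 174.2202] [247.1035 296.8809]
0.006 -0.03 [164.7068 167.2654] [338.8271 269.0616]
0.006 0.03 [143.9125 172.0626] [255.6499 288.2505]
0.006 -0.037 [167.1027 166.7127] [348.4109 266.8506]
0.006 0.037 [141.456  172.6293] [245.8241 290.5173]
0.012 -0.03 [164.4576 165.6691] [337.8306 262.6763]
0.012 0.03 [143.5985 170.4627] [254.3939 281.8506]
0.012 -0.037 [166.861  165.1168] [347.444  260.4671]
0.012 0.037 [141.1343 171.0289] [244.537  284.1158]
[211.5224 159.5821] [ 0.3863 -0.056 ] [0.0182 0.0554] 171.96490519222738
[156.549  191.2059] [ 0.4944 -0.2354] [0.0215 0.0611] -175.0927095577946
[ 22.81 200.71] [ 0.4503 -0.6205] [0.0084 0.1488] -171.37327372268882
[  4. 205.] [ 0.457  -0.6718] [0.0077 0.1467] -171.28550093218942
```

```bash
cat >> h.py <<'E'
def toinc(X):
    X=np.atleast_2d(X); a=INC[2]; d=X[:,:2]-INC[:2]; return np.c_[d[:,0]*np.cos(a)+d[:,1]*np.sin(a),-d[:,0]*np.sin(a)+d[:,1]*np.cos(a)]
E
python3 - <<'E'
from h import *
np.set_printoptions(precision=4,suppress=True)
for n,P in [('dark/beam',[(372,158),(437,465)]),('beam/lid',[(430,155),(495,445)]),('plate L',[(160,190),(215,500)]),('incub corners',[(33,198),(95,540)])]:
  for z in (.08,.095,.113):
    print(n,z,toinc(unproj('top',np.array(P)/4+[270,130],z))*1e3)
print('side')
for n,P in [('plate/beam',[(252,272),(312,478)]),('beam outer',[(215,280),(290,440)])]:
  for z in (.08,.095,.113):
    print(n,z,toinc(unproj('side',np.array(P)/4+[80,120],z))*1e3)
E
```

```text
dark/beam 0.08 [[ 102.1159  -78.9098]
 [-112.2896  -75.1374]]
dark/beam 0.095 [[  99.191   -74.3462]
 [-112.28    -70.6254]]
dark/beam 0.113 [[  95.6812  -68.8699]
 [-112.2684  -65.2111]]
beam/lid 0.08 [[  97.2492 -119.0327]
 [-105.9348 -116.4899]]
beam/lid 0.095 [[  94.3909 -113.92  ]
 [-106.0122 -111.412 ]]
beam/lid 0.113 [[  90.9611 -107.7847]
 [-106.1051 -105.3185]]
plate L 0.08 [[ 105.1997   70.6773]
 [-109.5922   76.1258]]
plate L 0.095 [[ 102.2327   73.1936]
 [-109.6195   78.5675]]
plate L 0.113 [[  98.6722   76.2131]
 [-109.6523   81.4976]]
incub corners 0.08 [[ 114.8292  158.4875]
 [-121.7484  160.1602]]
incub corners 0.095 [[ 111.7304  159.802 ]
 [-121.6093  161.4517]]
incub corners 0.113 [[ 108.0118  161.3793]
 [-121.4425  163.0016]]
side
plate/beam 0.08 [[-105.1877  -72.5928]
 [ 114.9848  -74.0351]]
plate/beam 0.095 [[-88.6007 -73.2826]
 [128.3643 -74.7039]]
plate/beam 0.113 [[-68.6964 -74.1104]
 [144.4198 -75.5065]]
beam outer 0.08 [[-106.5898 -100.8072]
 [  74.9774  -80.9961]]
beam outer 0.095 [[ -89.9824 -101.086 ]
 [  88.9398  -81.5635]]
beam outer 0.113 [[ -70.0536 -101.4205]
 [ 105.6946  -82.2444]]
```

```bash
python3 - <<'E'
from h import *
x,y=inc(-.046,-.034); go((x,y,.101,98.75))
E
```

```text
t 5.15 p [ 491.  -229.4  183.8] yaw -80.8 q [-32.  14.  95.  -1.  69.  49.] w 60.1 F [-0.6  0.7 -0.4]
shift [82.8  1.2 -0.3] turn 0.007 (or -3.135)
```

Emit:
move_arm(rows=[[[30, 1, 0], 0.007, 60], [[55, 1, 0], 0.007, 60], [[75, 1, 0], 0.007, 60], [[83, 1, 0], 0.007, 60], [[83, 1, 0], 0.007, 60], [[83, 1, 0], 0.007, 60]], force=20)

```text
clock: 5.65
position: [0.4921, -0.2305, 0.0999]
ee_rot: [0.543, 0.456, 0.531, -0.464]
contact_force: [0.9, -0.7, -0.0]
width: 0.0602
```

```bash
cat >> h.py <<'E'
def zoom(c,b,n,s=4):
    im=viewer.get_image(c); cv2.imwrite(f'pics/{n}.png',cv2.resize(im[b[1]:b[3],b[0]:b[2],::-1],None,fx=s,fy=s,interpolation=cv2.INTER_CUBIC)); return im
E
python3 - <<'E'
from h import *
x,y=inc(-.046,-.034); go((x,y,.101,98.75))
zoom('side',(90,130,220,240),'s4',6)
E
```

```text
t 5.65 p [ 492.1 -230.5   99.9] yaw -81.2 q [-32.  19. 102.  -1.  58.  50.] w 60.2 F [ 0.9 -0.7 -0. ]
shift [-1.1  0.6  0.2] turn 0.000 (or -3.141)
```

View pics/s4.png

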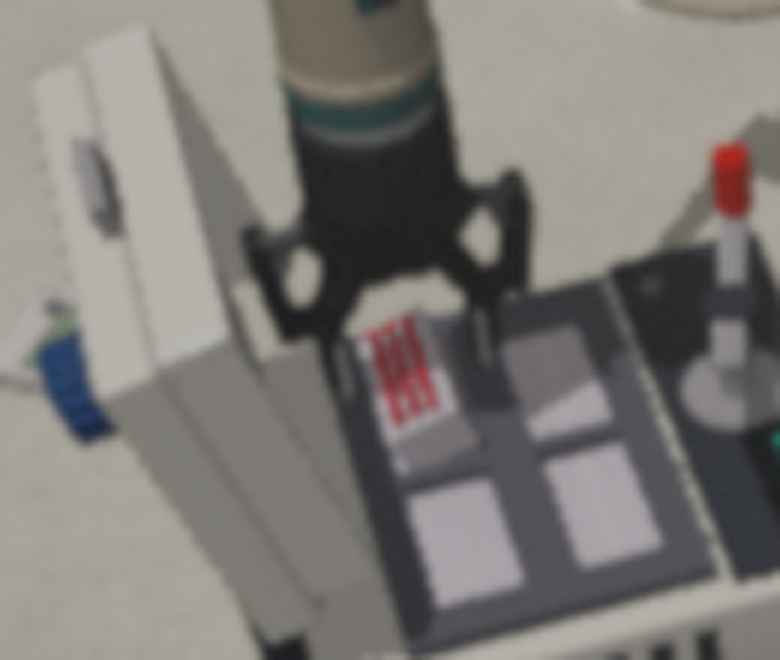

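Emit:
move_arm(rows=[[[0, 0, 0], 0, 50], [[0, 0, 0], 0, 44], [[0, 0, 0], 0, 40], [[0, 0, 0], 0, 38], [[0, 0, 0], 0, 38], [[0, 0, 0], 0, 38]], force=20)

```text
clock: 6.2
position: [0.4929, -0.2311, 0.1012]
ee_rot: [0.543, 0.456, 0.53, -0.464]
contact_force: [0.1, -0.3, 0.1]
width: 0.038
```

```bash
python3 - <<'E'
from h import *
x,y=inc(-.046,-.034); go((x,y,.101,98.75))
zoom('side',(90,130,220,240),'s5',6)
E
```

```text
t 6.20 p [ 492.9 -231.1  101.2] yaw -81.2 q [-32.  19. 102.  -1.  58.  50.] w 38.0 F [ 0.1 -0.3  0.1]
shift [ 0.2 -0.1 -0.5] turn 0.000 (or -3.141)
```

View pics/s5.png

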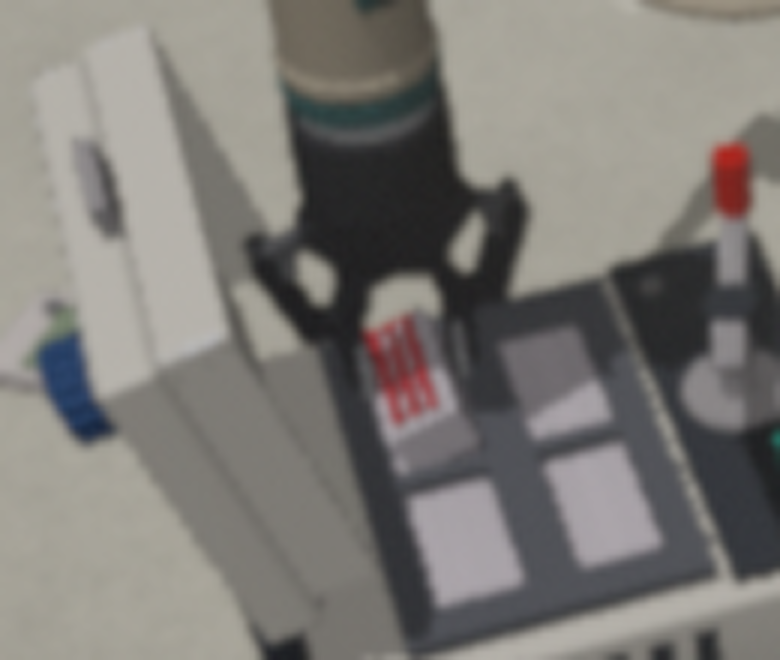

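Emit:
move_arm(rows=[[[0, 0, 0], 0, 34], [[0, 0, 0], 0, 30], [[0, 0, 0], 0, 30], [[0, 0, 0], 0, 30]], force=20)

```text
clock: 6.58
position: [0.4929, -0.2312, 0.1014]
ee_rot: [0.544, 0.456, 0.53, -0.464]
contact_force: [-0.3, -0.2, 2.7]
width: 0.0347
```

```bash
python3 - <<'E'
from h import *
x,y=inc(-.046,-.034); go((x,y,.101,98.75))
zoom('side',(90,130,220,240),'s6',6)
E
```

```text
t 6.58 p [ 492.9 -231.2  101.4] yaw -81.2 q [-32.  19. 102.  -1.  58.  50.] w 34.7 F [-0.3 -0.2  2.7]
shift [ 0.4 -0.1 -0.7] turn 0.000 (or -3.141)
```

View pics/s6.png

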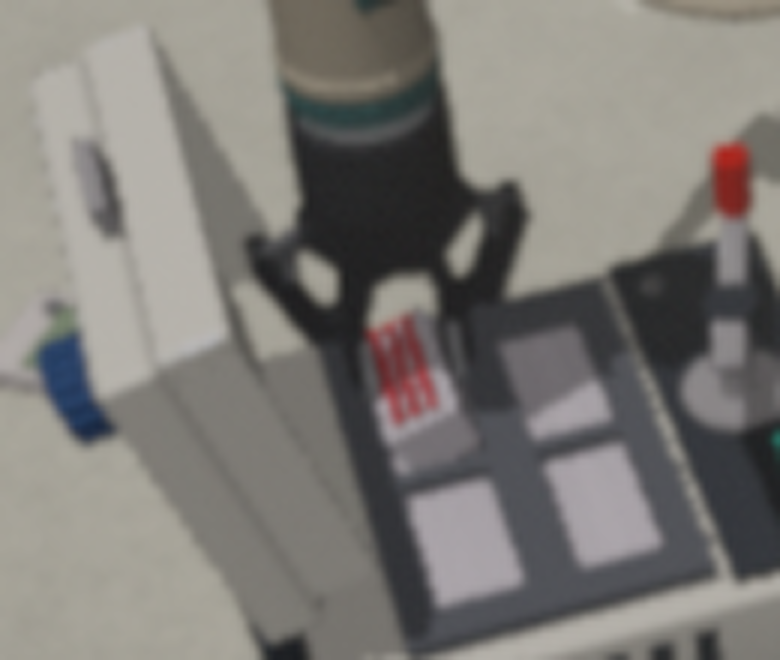

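```bash
python3 - <<'E'
from h import *
x,y=inc(-.046,-.032); go((x,y,.101,98.75),(x,y,.088,98.75))
E
```

```text
t 6.63 p [ 492.9 -231.2  101.3] yaw -81.2 q [-32.  19. 102.  -1.  58.  50.] w 34.3 F [-1.1 -0.1  2.9]
shift [ 0.3 -0.1 -2.7] turn 0.000 (or -3.141)
shift [13.3 -0.2 -2.9] turn 0.000 (or -3.141)
```

Emit:
move_arm(rows=[[[-3, 0, -3], 0, 54], [[-3, 0, -3], 0, 54], [[-1, 0, -3], 0, 54], [[2, 0, -3], 0, 54], [[5, 0, -3], 0, 54], [[7, 0, -3], 0, 54]])

```text
clock: 7.13
position: [0.4922, -0.2282, 0.0936]
ee_rot: [0.543, 0.456, 0.53, -0.464]
contact_force: [0.8, 0.2, 0.5]
width: 0.0541
```

```bash
python3 - <<'E'
from h import *
x,y=inc(-.046,-.032); go((x,y,.088,98.75))
zoom('side',(90,130,220,240),'s7',6)
E
```

```text
t 7.13 p [ 492.2 -228.2   93.6] yaw -81.2 q [-32.  19. 103.  -1.  57.  50.] w 54.1 F [0.8 0.2 0.5]
shift [5.6 0.1 0.3] turn 0.000 (or -3.141)
```

View pics/s7.png

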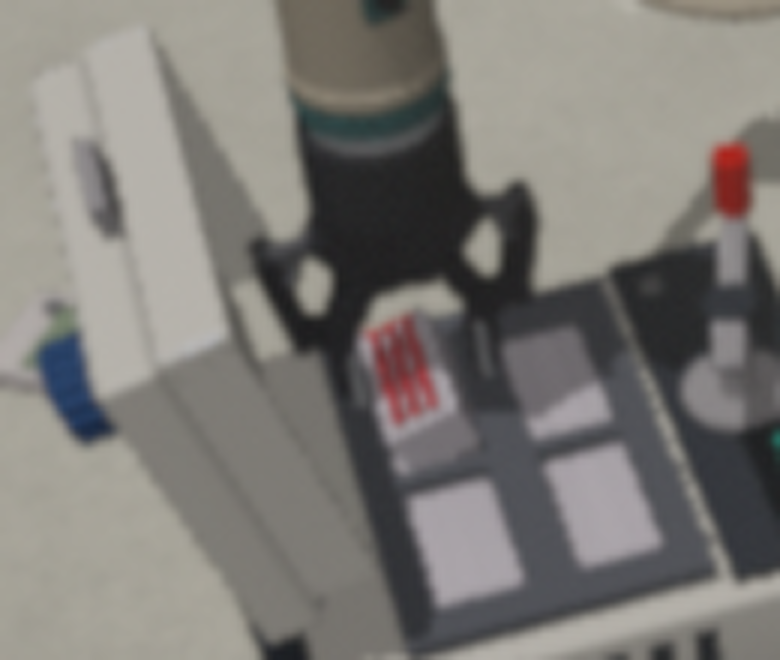

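Emit:
move_arm(rows=[[[2, 0, 0], 0, 54], [[4, 0, 0], 0, 54], [[4, 0, 0], 0, 50], [[4, 0, 0], 0, 46], [[4, 0, 0], 0, 42], [[4, 0, 0], 0, 38], [[4, 0, 0], 0, 34], [[4, 0, 0], 0, 34]], force=25)

```text
clock: 7.85
position: [0.4922, -0.2291, 0.0899]
ee_rot: [0.544, 0.456, 0.53, -0.465]
contact_force: [-2.7, -4.6, 3.8]
width: 0.042
```

```bash
python3 - <<'E'
from h import *
x,y=inc(-.046,-.032); go((x,y,.088,98.75))
zoom('side',(90,130,220,240),'s8',6)
E
```

```text
t 7.85 p [ 492.2 -229.1   89.9] yaw -81.2 q [-32.  19. 103.  -1.  57.  50.] w 42.0 F [-2.7 -4.6  3.8]
shift [ 1.8  0.2 -0.5] turn 0.000 (or -3.141)
```

View pics/s8.png

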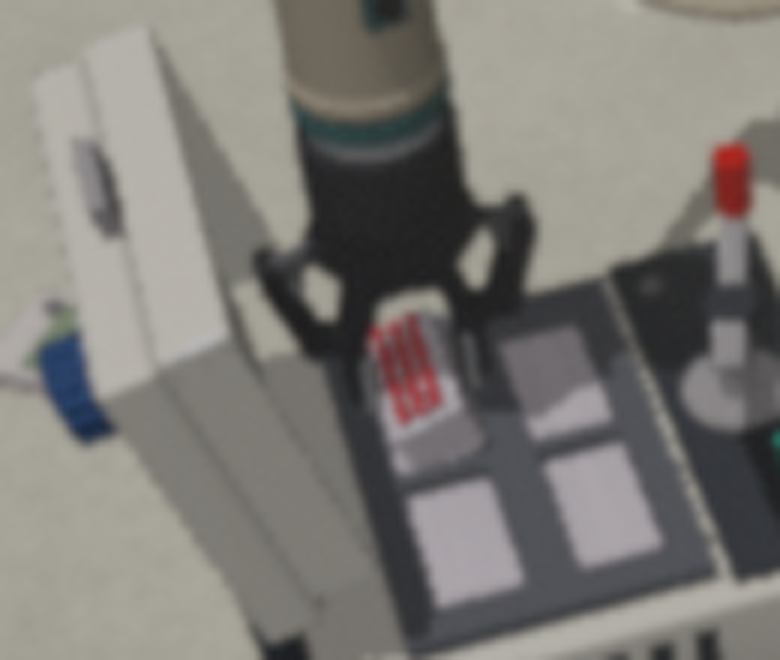

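Emit:
move_arm(rows=[[[0, 0, 0], 0, 34], [[-2, 0, 0], 0, 34], [[-5, 0, 0], 0, 34], [[-9, 0, 0], 0, 34], [[-13, 0, 0], 0, 34], [[-18, 0, 0], 0, 34], [[-22, 0, 0], 0, 34], [[-22, 0, 0], 0, 34]], force=40)

```text
clock: 8.57
position: [0.4928, -0.2289, 0.113]
ee_rot: [0.544, 0.456, 0.529, -0.464]
contact_force: [-0.3, -0.5, -1.0]
width: 0.0413
```

```bash
python3 - <<'E'
from h import *
x,y=inc(-.046,-.032); go((x,y,.088,98.75))
zoom('side',(90,130,220,240),'s9',6)
E
```

```text
t 8.57 p [ 492.8 -228.9  113. ] yaw -81.2 q [-32.  18. 101.  -1.  60.  50.] w 41.3 F [-0.3 -0.5 -1. ]
shift [25.  -0.4 -0.9] turn 0.000 (or -3.141)
```

View pics/s9.png

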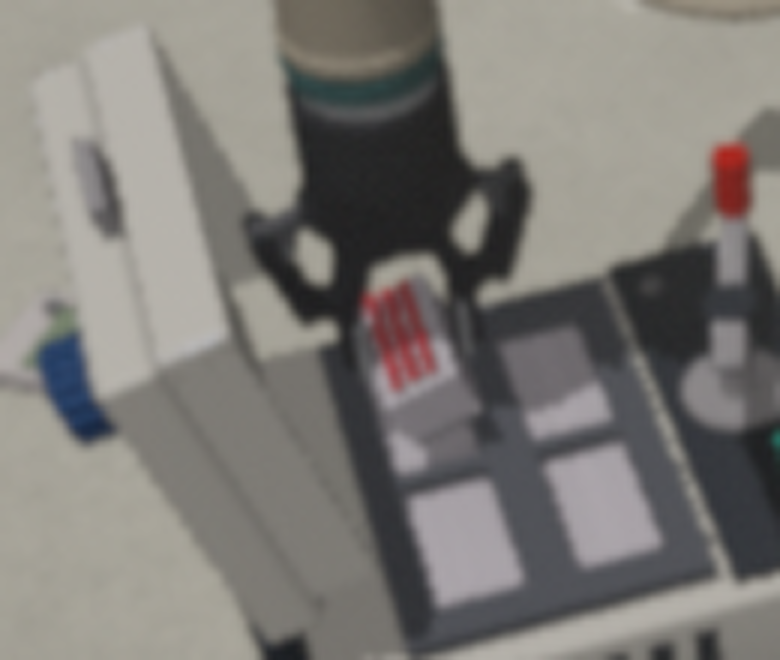

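Emit:
move_arm(rows=[[[-20, 0, 0], 0, 30], [[-60, 0, 0], 0, 30], [[-100, 0, 0], 0, 30], [[-130, 0, 0], 0, 30], [[-130, 0, 0], 0, 30], [[-130, 0, 0], 0, 30]], force=90)

```text
clock: 9.12
position: [0.4923, -0.2263, 0.2444]
ee_rot: [0.546, 0.456, 0.528, -0.464]
contact_force: [-1.0, 0.2, -2.5]
width: 0.039
```

```bash
python3 - <<'E'
from h import *
go((.4815,.398,.24,95.8))
zoom('side',(90,80,220,190),'s10',6)
E
```

```text
t 9.12 p [ 492.3 -226.3  244.4] yaw -81.2 q [-31.  12.  90.  -1.  77.  50.] w 39.0 F [-1.   0.2 -2.5]
shift [ -11.2   84.7 -618.5] turn 0.052 (or -3.090)
```

View pics/s10.png

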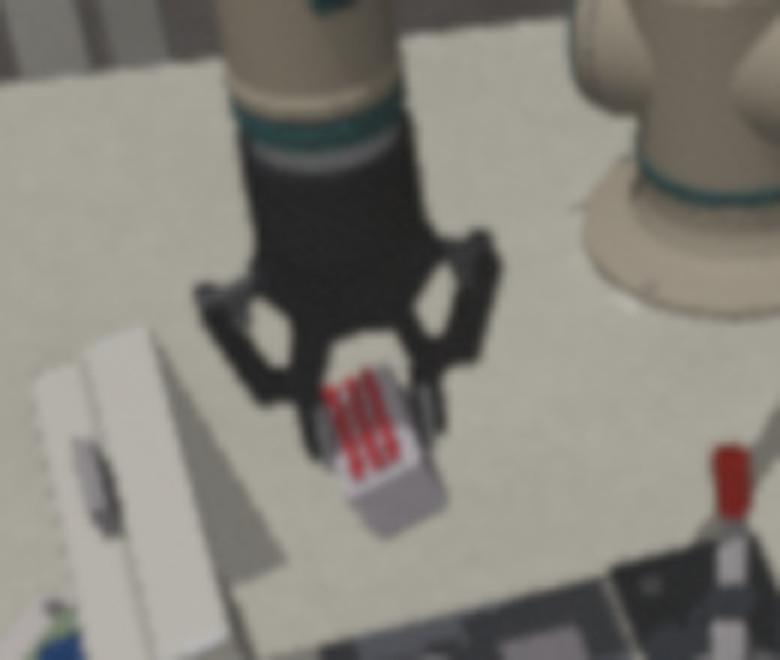

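Emit:
move_arm(rows=[[[-10, 5, -35], 0.026, 30], [[-10, 15, -75], 0.026, 30], [[-10, 22, -115], 0.026, 30], [[-10, 28, -155], 0.026, 30], [[-10, 33, -195], 0.026, 30], [[-10, 38, -235], 0.026, 30], [[-10, 42, -270], 0.026, 30], [[-10, 42, -300], 0.026, 30]], force=90)

```text
clock: 9.83
position: [0.4853, 0.0799, 0.243]
ee_rot: [0.537, 0.462, 0.525, -0.472]
contact_force: [0.7, 0.3, -0.5]
width: 0.0388
```

```bash
python3 - <<'E'
from h import *
go((.4815,.398,.24,95.8))
E
```

```text
t 9.83 p [485.3  79.9 243. ] yaw -82.6 q [ 2.  8. 95. -1. 77. 85.] w 38.8 F [ 0.7  0.3 -0.5]
shift [  -4.    36.9 -315.9] turn 0.027 (or -3.114)
```

Emit:
move_arm(rows=[[[0, 5, -40], 0.027, 30], [[0, 10, -80], 0.027, 30], [[0, 15, -120], 0.027, 30], [[0, 20, -160], 0.027, 30], [[0, 25, -200], 0.027, 30], [[0, 30, -240], 0.027, 30], [[0, 37, -280], 0.027, 30], [[0, 37, -316], 0.027, 30]], force=90)

```text
clock: 10.5
position: [0.4809, 0.3999, 0.2327]
ee_rot: [0.53, 0.468, 0.519, -0.48]
contact_force: [0.6, -0.0, -1.4]
width: 0.0393
```

```bash
python3 - <<'E'
from h import *
go((.4815,.398,.033,95.8))
zoom('side',(290,60,450,190),'s11',5)
E
```

```text
t 10.50 p [480.9 399.9 232.7] yaw -84.2 q [ 34.  21.  79.  -1.  81. 118.] w 39.3 F [ 0.6 -0.  -1.4]
shift [199.7   0.8  -2.8] turn 0.001 (or -3.141)
```

View pics/s11.png

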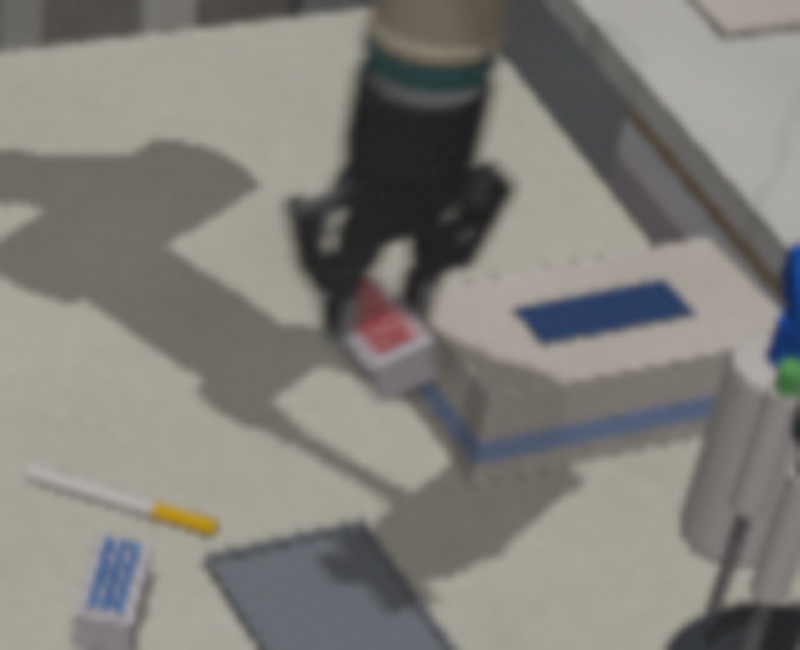

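Emit:
move_arm(rows=[[[40, 0, -2], 0, 30], [[80, 0, -3], 0, 30], [[120, 0, -3], 0, 30], [[155, 0, -3], 0, 30], [[180, 0, -3], 0, 30], [[190, 0, -3], 0, 30], [[198, 0, -3], 0, 30], [[202, 0, -3], 0, 30]], force=90)

```text
clock: 11.22
position: [0.4781, 0.4064, 0.0287]
ee_rot: [0.529, 0.468, 0.522, -0.478]
contact_force: [-0.1, 0.2, -0.1]
width: 0.0389
```

```bash
python3 - <<'E'
from h import *
go((.4815,.398,.03,95.8))
zoom('side',(290,90,450,220),'s12',5)
E
```

```text
t 11.22 p [478.1 406.4  28.7] yaw -84.0 q [ 34.  30.  94.  -1.  56. 119.] w 38.9 F [-0.1  0.2 -0.1]
shift [-1.1  2.5  8.7] turn 0.004 (or -3.138)
```

View pics/s12.png

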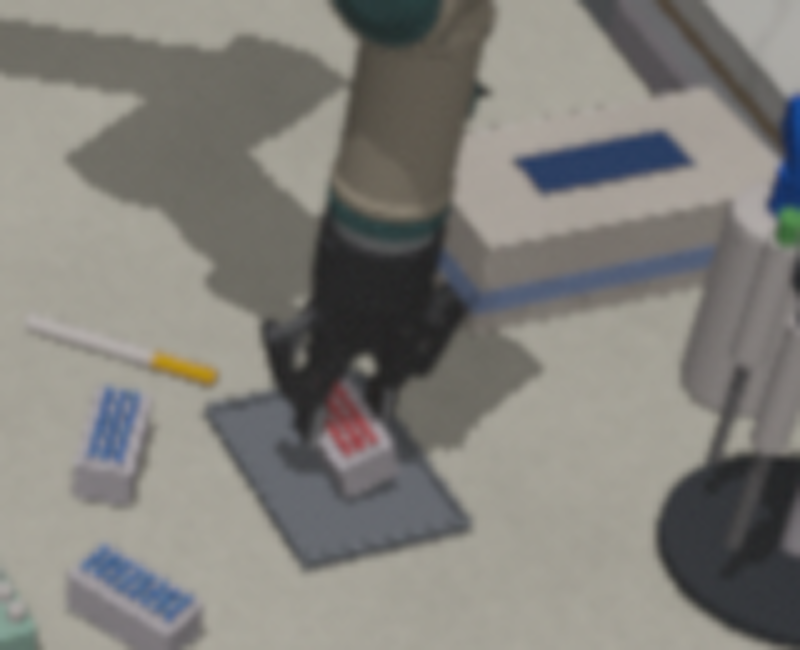

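Emit:
move_arm(rows=[[[0, 2, 8], 0, 30], [[0, 2, 8], 0, 30], [[2, 2, 8], 0, 30], [[4, 2, 8], 0, 30], [[6, 2, 8], 0, 30], [[7, 2, 8], 0, 30]], force=90)

```text
clock: 11.77
position: [0.4816, 0.3991, 0.024]
ee_rot: [0.529, 0.469, 0.522, -0.477]
contact_force: [-3.1, -1.7, 12.7]
width: 0.0389
```

Emit:
move_arm(rows=[[[-1, 0, 0], 0, 42], [[-1, 0, 0], 0, 46], [[-1, 0, 0], 0, 52], [[-1, 0, 0], 0, 60], [[-1, 0, 0], 0, 60], [[-40, 0, 0], 0, 60], [[-80, 0, 0], 0, 60], [[-120, 0, 0], 0, 60]], force=40)

```text
clock: 12.43
position: [0.4812, 0.4005, 0.1443]
ee_rot: [0.529, 0.468, 0.522, -0.478]
contact_force: [0.1, 0.7, -0.2]
width: 0.0601
```

```bash
python3 - <<'E'
from h import *
go((.4476,.2605,.15,63.5))
zoom('side',(290,60,450,220),'s13',5)
E
```

```text
t 12.43 p [481.2 400.5 144.3] yaw -84.0 q [ 34.  24.  87.  -1.  70. 118.] w 60.1 F [ 0.1  0.7 -0.2]
shift [ -3.2 -48.1 135.7] turn 0.568 (or -2.574)
```

View pics/s13.png

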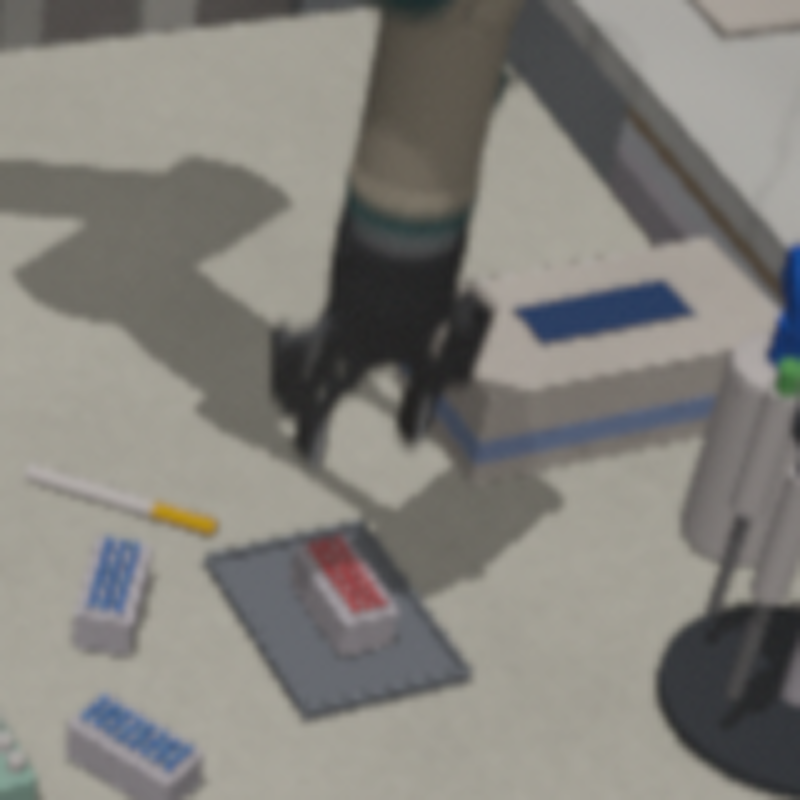

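Emit:
move_arm(rows=[[[0, -48, 136], 0.568, 60], [[0, -48, 136], 0.568, 60], [[0, -48, 136], 0.568, 60], [[0, -48, 136], 0.568, 60], [[0, -48, 136], 0.568, 60], [[0, -48, 136], 0.568, 60]])

```text
clock: 12.98
position: [0.4519, 0.2622, 0.155]
ee_rot: [0.376, 0.604, 0.367, -0.6]
contact_force: [0.9, -0.4, 1.1]
width: 0.06
```

```bash
cat >> h.py <<'E'
def caps(cam,col='blue',z=.039,amin=60,amax=330):
    im=viewer.get_image(cam); m,k,l,s,c=blocks(cam,im,col); out=[]
    for i in range(1,len(s)):
        if amin<s[i,4]<amax:
            ys,xs=np.nonzero((l==i)&(k>0)); W=unproj(cam,np.c_[xs,ys],z)[:,:2]; mu=W.mean(0); ev,V=np.linalg.eigh(np.cov((W-mu).T)); a=np.degrees(np.arctan2(V[1,1],V[0,1]))%180
            d=np.sqrt(ev*12)
            if .012<d[0]<.03 and .04<d[1]<.075: out.append(tuple(np.round([mu[0],mu[1],a,d[0],d[1]],4))); print(cam,col,[float(v) for v in out[-1]])
    return out
E
python3 - <<'E'
from h import *
caps('side');caps('top')
go((.4476,.2605,.05,63.5))
zoom('side',(260,80,400,220),'s14',5)
E
```

```text
side blue [0.4494, 0.2614, 152.9712, 0.0233, 0.0652]
side blue [0.5908, 0.2345, 35.9864, 0.0221, 0.0676]
side blue [0.6819, 0.1335, 142.3567, 0.023, 0.067]
side blue [0.6034, -0.6572, 170.985, 0.0275, 0.0571]
top blue [0.6798, 0.1313, 141.6682, 0.0215, 0.0667]
top blue [0.5877, 0.2323, 35.3933, 0.0221, 0.0671]
top blue [0.5438, 0.6284, 99.5784, 0.0141, 0.0652]
t 13.08 p [452.5 263.5 154.8] yaw -116.4 q [ 23.  14. 100.  -1.  65. 140.] w 60.1 F [-0.   0.8 -0.4]
shift [104.8  -4.4   4.7] turn 0.001 (or -3.140)
```

View pics/s14.png

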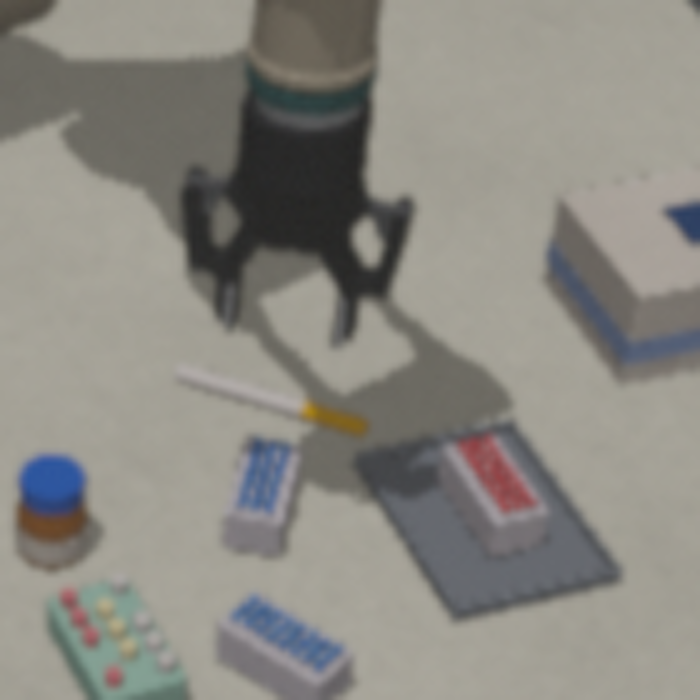

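Emit:
move_arm(rows=[[[40, -3, 4], 0, 60], [[80, -3, 4], 0, 60], [[100, -3, 4], 0, 60], [[100, -3, 4], 0, 60], [[100, -3, 4], 0, 60]])

```text
clock: 13.55
position: [0.4488, 0.2612, 0.0537]
ee_rot: [0.377, 0.602, 0.369, -0.6]
contact_force: [1.0, -0.2, 0.8]
width: 0.0602
```

```bash
python3 - <<'E'
from h import *
go((.4485,.261,.01,63.2))
E
```

```text
t 13.55 p [448.8 261.2  53.7] yaw -116.3 q [ 23.  20. 108.  -1.  51. 140.] w 60.2 F [ 1.  -0.2  0.8]
shift [43.7 -0.6  0.2] turn 0.009 (or -3.133)
```

Emit:
move_arm(rows=[[[20, -1, 0], 0.008, 60], [[34, -1, 0], 0.008, 60], [[41, -1, 0], 0.008, 60], [[41, -1, 0], 0.008, 60], [[41, -1, 0], 0.008, 45], [[41, -1, 0], 0.008, 34], [[41, -1, 0], 0.008, 30], [[41, -1, 0], 0.008, 30]], force=60)

```text
clock: 14.22
position: [0.4495, 0.2619, 0.0143]
ee_rot: [0.375, 0.604, 0.367, -0.6]
contact_force: [0.1, -0.5, 6.5]
width: 0.0368
```

```bash
python3 - <<'E'
from h import *
go((.4485,.261,.01,63.2))
E
```

```text
t 14.22 p [449.5 261.9  14.3] yaw -116.7 q [ 23.  24. 110.  -1.  46. 140.] w 36.8 F [ 0.1 -0.5  6.5]
shift [ 4.3 -0.5  1.3] turn 0.001 (or -3.141)
```

Emit:
move_arm(rows=[[[-20, 0, 0], 0, 30], [[-60, 0, 0], 0, 30], [[-100, 0, 0], 0, 30], [[-140, 0, 0], 0, 30], [[-180, 0, 0], 0, 30], [[-220, 0, 0], 0, 30], [[-230, 0, 0], 0, 30], [[-230, 0, 0], 0, 30]], force=60)

```text
clock: 14.88
position: [0.4486, 0.2644, 0.2483]
ee_rot: [0.376, 0.607, 0.366, -0.597]
contact_force: [0.7, -0.2, -2.1]
width: 0.0367
```

```bash
python3 - <<'E'
from h import *
x,y=inc(-.046,.034); print(x,y); go((x,y,.245,98.75))
zoom('side',(240,30,380,170),'s15',5)
E
```

```text
0.48236317538802587 -0.1633933844088323
t 14.88 p [448.6 264.4 248.3] yaw -116.7 q [ 23.  10.  92.  -1.  77. 140.] w 36.7 F [ 0.7 -0.2 -2.1]
shift [  5.5 222.5 366.9] turn -0.619 (or 2.522)
```

View pics/s15.png

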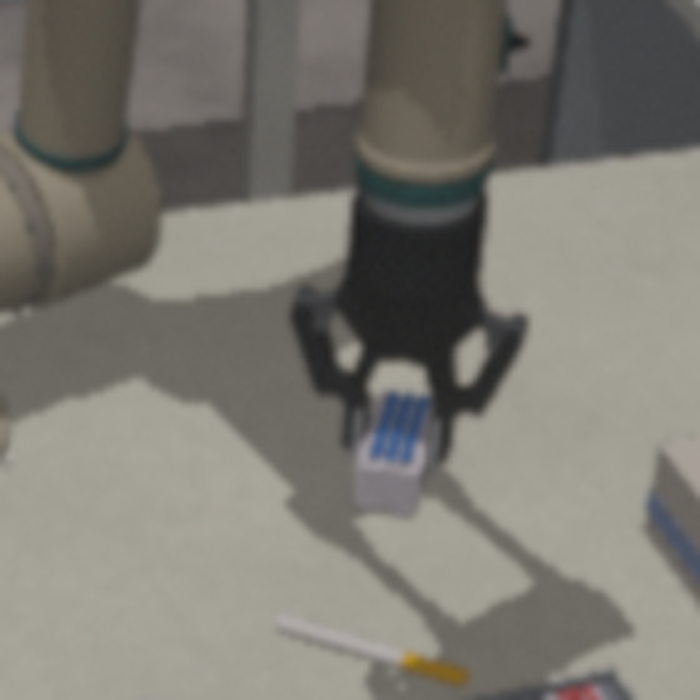

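Emit:
move_arm(rows=[[[0, 20, 33], -0.1, 30], [[0, 40, 66], -0.2, 30], [[0, 60, 99], -0.3, 30], [[0, 80, 132], -0.4, 30], [[0, 100, 165], -0.5, 30], [[0, 120, 198], -0.6, 30], [[0, 140, 231], -0.62, 30], [[0, 160, 264], -0.62, 30]], force=60)

```text
clock: 15.6
position: [0.469, -0.0455, 0.2442]
ee_rot: [0.54, 0.461, 0.534, -0.459]
contact_force: [0.6, -0.4, -2.1]
width: 0.0366
```

```bash
python3 - <<'E'
from h import *
x,y=inc(-.046,.034); go((x,y,.245,98.75))
E
```

```text
t 15.60 p [469.  -45.5 244.2] yaw -81.2 q [-14.   6.  97.  -0.  76.  67.] w 36.6 F [ 0.6 -0.4 -2.1]
shift [-1.000e-01 -4.800e+00  1.186e+02] turn 0.001 (or -3.140)
```

Emit:
move_arm(rows=[[[0, -5, 40], 0, 30], [[0, -5, 80], 0, 30], [[0, -5, 119], 0, 30], [[0, -5, 119], 0, 30], [[30, -5, 119], 0, 30], [[70, -5, 119], 0, 30], [[100, -5, 119], 0, 30], [[120, -5, 119], 0, 30]], force=60)

```text
clock: 16.27
position: [0.4789, -0.1623, 0.1189]
ee_rot: [0.536, 0.46, 0.537, -0.46]
contact_force: [-0.4, -0.1, -2.8]
width: 0.0367
```

```bash
python3 - <<'E'
from h import *
x,y=inc(-.046,.034); go((x,y,.1,98.75))
c=caps('side',z=.145)
zoom('side',(110,100,250,240),'s16',5)
E
```

```text
t 16.27 p [ 478.9 -162.3  118.9] yaw -81.2 q [-27.  15. 104.  -0.  60.  55.] w 36.7 F [-0.4 -0.1 -2.8]
shift [18.9  3.2  1.6] turn 0.001 (or -3.141)
side blue [0.4786, -0.1624, 10.6263, 0.0246, 0.066]
side blue [0.5112, -0.387, 15.2866, 0.0181, 0.072]
side blue [0.688, 0.1963, 35.9864, 0.0199, 0.0609]
side blue [0.7698, 0.1055, 142.0211, 0.0209, 0.0595]
```

View pics/s16.png

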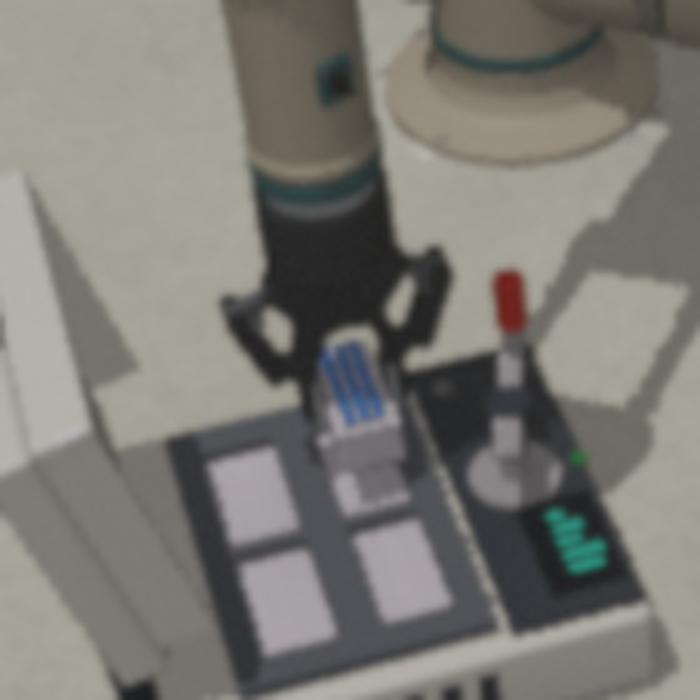

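Emit:
move_arm(rows=[[[0, 3, 2], 0, 30], [[10, 3, 2], 0, 30], [[19, 3, 2], 0, 30], [[19, 3, 2], 0, 30], [[19, 3, 2], 0, 30]], force=60)

```text
clock: 16.78
position: [0.4813, -0.1631, 0.0996]
ee_rot: [0.535, 0.46, 0.539, -0.461]
contact_force: [-0.5, 0.5, -2.5]
width: 0.0368
```

```bash
python3 - <<'E'
from h import *
x,y=inc(-.046,.034); go((x,y,.084,98.75))
E
```

```text
t 16.78 p [ 481.3 -163.1   99.6] yaw -81.2 q [-27.  17. 105.  -0.  58.  55.] w 36.8 F [-0.5  0.5 -2.5]
shift [15.6  1.1  0.5] turn 0.001 (or -3.140)
```

Emit:
move_arm(rows=[[[2, 1, 0], 0, 30], [[5, 1, 0], 0, 30], [[8, 1, 0], 0, 30], [[11, 1, 0], 0, 30], [[14, 1, 0], 0, 30], [[16, 1, 0], 0, 30], [[16, 1, 0], 0, 30]], force=60)

```text
clock: 17.37
position: [0.4824, -0.163, 0.0846]
ee_rot: [0.535, 0.46, 0.539, -0.461]
contact_force: [-1.0, 1.4, 5.8]
width: 0.0367
```

```bash
python3 - <<'E'
from h import *
x,y=inc(-.046,.034); go((x,y,.084,98.75))
zoom('side',(110,100,250,240),'s17',5)
E
```

```text
t 17.37 p [ 482.4 -163.    84.6] yaw -81.2 q [-27.  18. 107.  -0.  56.  55.] w 36.7 F [-1.   1.4  5.8]
shift [ 0.6 -0.   0.4] turn 0.001 (or -3.141)
```

View pics/s17.png

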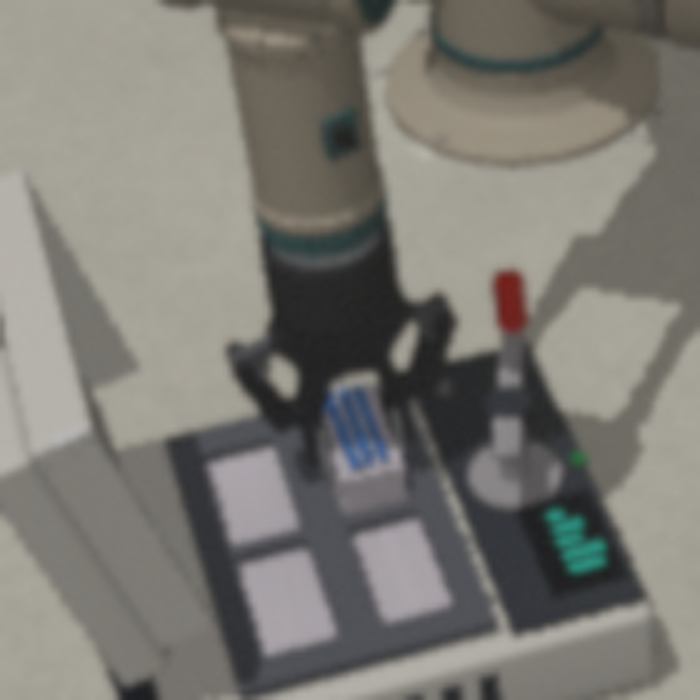

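Emit:
move_arm(rows=[[[0, 0, 0], 0, 42], [[0, 0, 0], 0, 46], [[0, 0, 0], 0, 50], [[-5, 0, 0], 0, 50], [[-40, 0, 0], 0, 55], [[-80, 0, 0], 0, 60], [[-120, 0, 0], 0, 60], [[-160, 0, 0], 0, 60]], force=40)

```text
clock: 18.08
position: [0.4826, -0.1631, 0.2465]
ee_rot: [0.535, 0.46, 0.539, -0.461]
contact_force: [0.8, -0.4, -0.5]
width: 0.0599
```

```bash
python3 - <<'E'
from h import *
caps('side',z=.109)
go((.589,.2334,.24,-54.3))
zoom('side',(110,100,250,240),'s18',5)
E
```

```text
side blue [0.483, -0.1626, 8.3833, 0.0238, 0.0642]
side blue [0.4712, -0.396, 15.0985, 0.0188, 0.0738]
side blue [0.655, 0.2092, 35.9864, 0.0207, 0.0632]
side blue [0.7398, 0.1151, 142.0211, 0.0216, 0.0618]
side blue [0.7036, -0.6072, 3.9571, 0.0226, 0.0613]
t 18.13 p [ 487.  -165.2  255.1] yaw -81.2 q [-26.   9.  91.  -0.  79.  55.] w 59.9 F [ 2.4 -0.3  5. ]
shift [  14.1  161.8 -378.4] turn -0.469 (or 2.672)
```

View pics/s18.png

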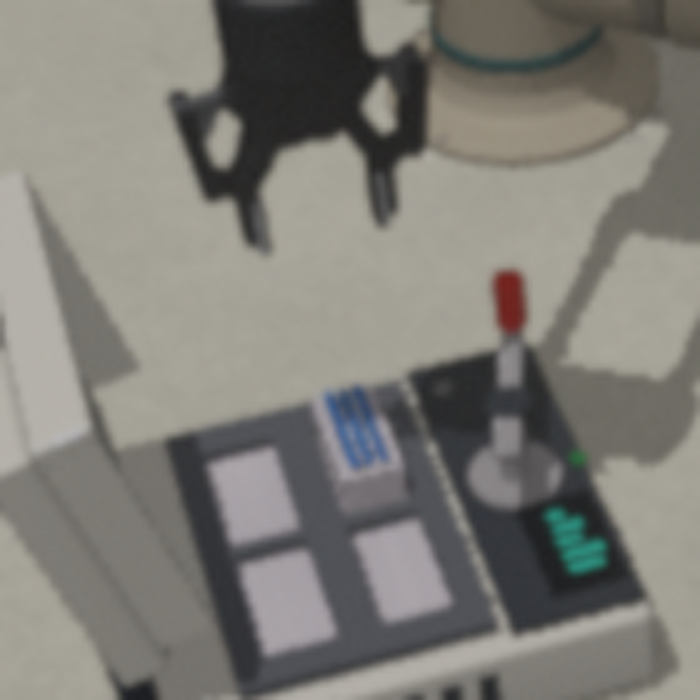

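Emit:
move_arm(rows=[[[0, 16, -38], -0.1, 60], [[0, 32, -75], -0.2, 60], [[0, 48, -112], -0.3, 60], [[0, 64, -150], -0.4, 60], [[0, 80, -188], -0.469, 60], [[0, 96, -225], -0.469, 60], [[0, 112, -262], -0.469, 60], [[0, 128, -300], -0.469, 60]])

```text
clock: 18.85
position: [0.5672, 0.1527, 0.2507]
ee_rot: [0.633, 0.322, 0.626, -0.323]
contact_force: [1.0, -0.2, 0.9]
width: 0.06
```

```bash
python3 - <<'E'
from h import *
caps('side');caps('top')
go((.589,.2334,.15,-54.3))
E
```

```text
side blue [0.4058, -0.1637, 8.3924, 0.0253, 0.0709]
side blue [0.5897, 0.2342, 34.2059, 0.0229, 0.0692]
side blue [0.6815, 0.1337, 142.0211, 0.0231, 0.0661]
side blue [0.6901, -0.6526, 68.5503, 0.0274, 0.0418]
top blue [0.6912, 0.7367, 38.9849, 0.023, 0.0455]
top blue [0.5594, 0.6749, 80.7391, 0.0188, 0.0467]
top blue [0.4858, -0.1788, 9.9214, 0.0235, 0.0732]
t 18.95 p [568.  156.8 250.1] yaw -54.0 q [ 9. 16. 83. -0. 80. 63.] w 59.9 F [-0.5 -1.1  0.3]
shift [100.2  61.4 -50.2] turn 0.006 (or -3.136)
```

Emit:
move_arm(rows=[[[0, 30, -25], 0.006, 60], [[0, 61, -50], 0.006, 60], [[30, 61, -50], 0.006, 60], [[70, 61, -50], 0.006, 60], [[110, 61, -50], 0.006, 60], [[150, 61, -50], 0.006, 60], [[180, 61, -50], 0.006, 60], [[190, 61, -50], 0.006, 60]])

```text
clock: 19.62
position: [0.5854, 0.2311, 0.0544]
ee_rot: [0.629, 0.321, 0.629, -0.324]
contact_force: [-1.1, 0.3, -0.8]
width: 0.0603
```

```bash
python3 - <<'E'
from h import *
go((.5888,.2333,.013,-54.5))
zoom('side',(260,110,400,240),'s19',5)
E
```

```text
t 19.62 p [585.4 231.1  54.4] yaw -54.3 q [15. 28. 93. -0. 59. 70.] w 60.3 F [-1.1  0.3 -0.8]
shift [41.4  4.2  0.1] turn 0.003 (or -3.138)
```

View pics/s19.png

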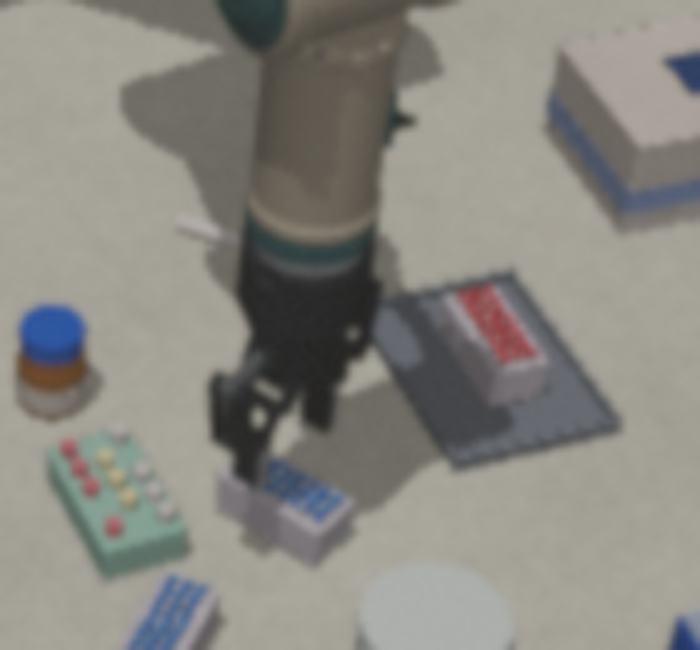

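Emit:
move_arm(rows=[[[10, 4, 0], 0, 60], [[25, 4, 0], 0, 60], [[36, 4, 0], 0, 60], [[40, 4, 0], 0, 60], [[40, 4, 0], 0, 45], [[40, 4, 0], 0, 34], [[40, 4, 0], 0, 30], [[40, 4, 0], 0, 30]], force=60)

```text
clock: 20.33
position: [0.5899, 0.2337, 0.016]
ee_rot: [0.63, 0.322, 0.628, -0.324]
contact_force: [0.1, -0.6, 1.0]
width: 0.0365
```

Emit:
move_arm(rows=[[[0, 0, 0], 0, 30], [[-20, 0, 0], 0, 30], [[-60, 0, 0], 0, 30], [[-100, 0, 0], 0, 30], [[-140, 0, 0], 0, 30], [[-180, 0, 0], 0, 30], [[-220, 0, 0], 0, 30], [[-230, 0, 0], 0, 30]], force=60)

```text
clock: 21.0
position: [0.5926, 0.2354, 0.2541]
ee_rot: [0.633, 0.325, 0.625, -0.321]
contact_force: [1.4, -0.0, 0.1]
width: 0.0364
```

```bash
python3 - <<'E'
from h import *
x,y=inc(.046,.034); print(x,y); go((x,y,.245,98.75))
zoom('side',(240,70,380,200),'s20',5)
E
```

```text
0.5732924343510598 -0.14939803287935996
t 21.00 p [592.6 235.4 254.1] yaw -54.3 q [16. 20. 76. -0. 83. 70.] w 36.4 F [ 1.4 -0.   0.1]
shift [   8.8 -240.2  301.2] turn 0.470 (or -2.671)
```

View pics/s20.png

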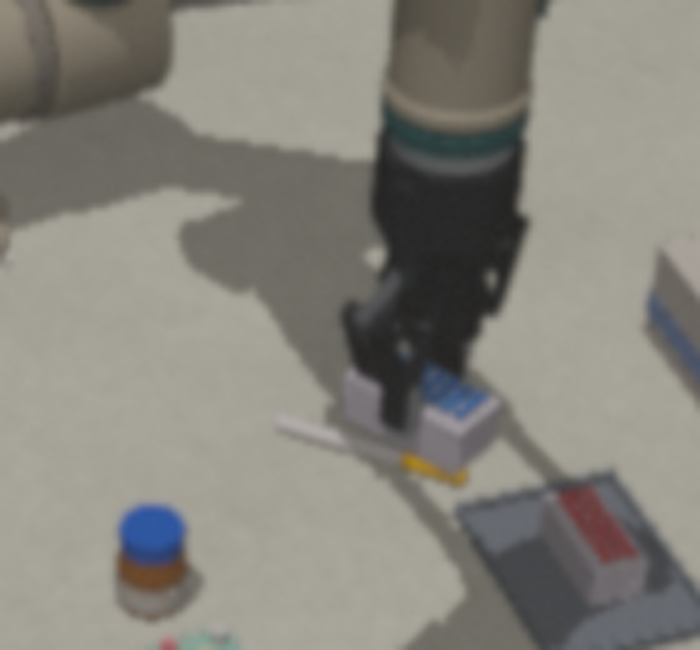

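Held well. On to bay1.

Emit:
move_arm(rows=[[[0, -25, 31], 0.1, 30], [[0, -50, 62], 0.2, 30], [[0, -75, 94], 0.3, 30], [[0, -100, 125], 0.4, 30], [[0, -125, 156], 0.47, 30], [[0, -150, 188], 0.47, 30], [[0, -175, 219], 0.47, 30], [[0, -200, 250], 0.47, 30]], force=60)

```text
clock: 21.72
position: [0.5744, -0.0859, 0.251]
ee_rot: [0.539, 0.463, 0.534, -0.458]
contact_force: [0.1, -0.9, -2.3]
width: 0.0366
```

```bash
python3 - <<'E'
from h import *
x,y=inc(.046,.034); go((x,y,.245,98.75))
E
```

```text
t 21.72 p [574.4 -85.9 251. ] yaw -81.2 q [-15.  15.  84.   0.  80.  66.] w 36.6 F [ 0.1 -0.9 -2.3]
shift [  5.9 -10.8  62.5] turn 0.000 (or -3.141)
```

Emit:
move_arm(rows=[[[0, -6, 30], 0, 30], [[0, -11, 62], 0, 30], [[0, -11, 62], 0, 30], [[30, -11, 62], 0, 30], [[70, -11, 62], 0, 30], [[105, -11, 62], 0, 30], [[125, -11, 62], 0, 30], [[128, -11, 62], 0, 30]], force=60)

```text
clock: 22.38
position: [0.5696, -0.1467, 0.1165]
ee_rot: [0.535, 0.461, 0.539, -0.459]
contact_force: [-0.4, 0.6, -2.3]
width: 0.0362
```

```bash
python3 - <<'E'
from h import *
x,y=inc(.046,.034); go((x,y,.10,98.75))
s,p,M=st(); caps('side',z=p[2]-.016+.039); caps('top',z=p[2]-.016+.039)
zoom('side',(110,100,250,240),'s21',5)
E
```

```text
t 22.38 p [ 569.6 -146.7  116.5] yaw -81.2 q [-21.  22.  94.   0.  64.  60.] w 36.2 F [-0.4  0.6 -2.3]
shift [16.4  3.3  3.3] turn 0.000 (or -3.141)
side blue [0.5051, -0.3884, 15.2866, 0.0182, 0.0724]
side blue [0.5694, -0.1467, 9.6596, 0.0241, 0.073]
side blue [0.7655, 0.1067, 142.3567, 0.0209, 0.0607]
top blue [0.6536, 0.1236, 141.6624, 0.0195, 0.0611]
top blue [0.5359, 0.5928, 92.8485, 0.0233, 0.062]
```

View pics/s21.png

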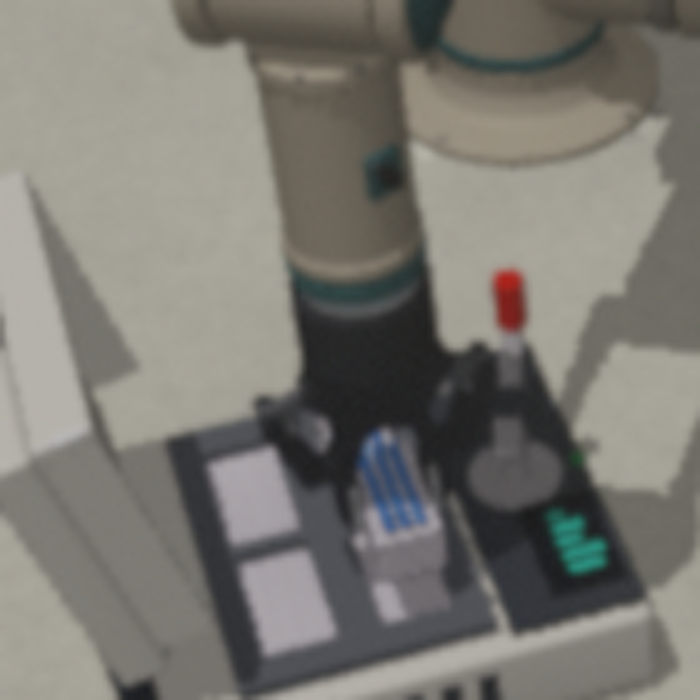

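Emit:
move_arm(rows=[[[0, 3, 3], 0, 30], [[8, 3, 3], 0, 30], [[16, 3, 3], 0, 30], [[16, 3, 3], 0, 30], [[16, 3, 3], 0, 30]], force=60)

```text
clock: 22.95
position: [0.5775, -0.1509, 0.1065]
ee_rot: [0.539, 0.463, 0.535, -0.458]
contact_force: [0.2, -0.1, -0.9]
width: 0.0368
```

```bash
python3 - <<'E'
from h import *
x,y=inc(.046,.034); go((x,y,.086,98.75))
E
```

```text
t 22.95 p [ 577.5 -150.9  106.5] yaw -81.2 q [-21.  23.  95.   0.  62.  60.] w 36.8 F [ 0.2 -0.1 -0.9]
shift [20.4 -4.1 -2.1] turn 0.000 (or -3.141)
```

```bash
python3 - <<'E'
from h import *
x,y=inc(.046,.034); 
s,p,M=st(); caps('side',z=p[2]-.016+.039)
go((x,y,.086,98.75))
zoom('side',(110,100,250,240),'s22',5)
go((x,y,.086,98.75))
E
```

```text
side blue [0.4941, -0.3908, 15.2866, 0.0184, 0.0732]
side blue [0.5763, -0.151, 9.0016, 0.0251, 0.0702]
side blue [0.7568, 0.1096, 142.0211, 0.0212, 0.0605]
side blue [0.7072, -0.6136, 152.813, 0.0271, 0.0604]
side blue [0.7446, -0.5851, 10.5736, 0.0233, 0.0486]
t 23.00 p [ 577.8 -151.   106.8] yaw -81.2 q [-21.  23.  95.   0.  62.  60.] w 36.7 F [-0.8 -0.6 -1.8]
shift [20.7 -4.4 -2.3] turn 0.000 (or -3.141)
t 23.05 p [ 578.1 -151.1  107. ] yaw -81.2 q [-21.  23.  94.   0.  62.  60.] w 36.9 F [ 0.2 -0.5 -2.4]
shift [21.  -4.7 -2.4] turn 0.000 (or -3.141)
```

View pics/s22.png

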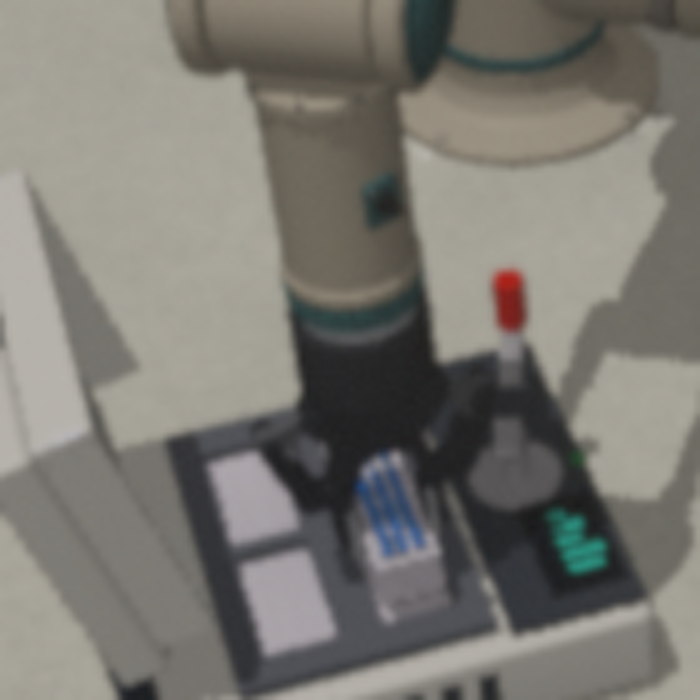

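Emit:
move_arm(rows=[[[4, -4, -2], 0, 30], [[8, -4, -2], 0, 30], [[8, -4, -2], 0, 30], [[8, -4, -2], 0, 30], [[8, -4, -2], 0, 30]], force=60)

```text
clock: 23.47
position: [0.5739, -0.1498, 0.099]
ee_rot: [0.539, 0.463, 0.534, -0.458]
contact_force: [-1.1, -0.6, -1.0]
width: 0.0365
```

```bash
python3 - <<'E'
from h import *
x,y=inc(.046,.034); go((x,y,.086,98.75))
E
```

```text
t 23.47 p [ 573.9 -149.8   99. ] yaw -81.2 q [-22.  23.  96.   0.  61.  60.] w 36.5 F [-1.1 -0.6 -1. ]
shift [13.  -0.7 -0.5] turn 0.000 (or -3.141)
```

Emit:
move_arm(rows=[[[2, -1, 0], 0, 30], [[5, -1, 0], 0, 30], [[8, -1, 0], 0, 30], [[11, -1, 0], 0, 30], [[13, -1, 0], 0, 30], [[14, -1, 0], 0, 30], [[14, -1, 0], 0, 30]], force=60)

```text
clock: 24.05
position: [0.5731, -0.1498, 0.0861]
ee_rot: [0.539, 0.463, 0.534, -0.458]
contact_force: [-1.5, 1.5, 5.6]
width: 0.0362
```

```bash
python3 - <<'E'
from h import *
x,y=inc(.046,.034); go((x,y,.086,98.75))
zoom('side',(110,100,250,240),'s23',5)
E
```

```text
t 24.05 p [ 573.1 -149.8   86.1] yaw -81.2 q [-22.  23.  97.   0.  59.  60.] w 36.2 F [-1.5  1.5  5.6]
shift [ 0.1  0.2 -0.4] turn 0.001 (or -3.141)
```

View pics/s23.png

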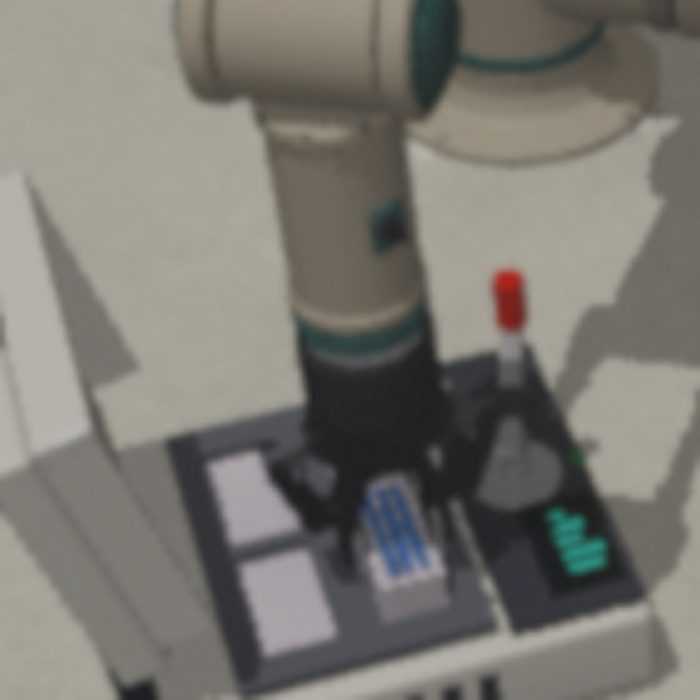

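Emit:
move_arm(rows=[[[0, 0, 0], 0, 42], [[0, 0, 0], 0, 46], [[0, 0, 0], 0, 50], [[-5, 0, 0], 0, 50], [[-40, 0, 0], 0, 55], [[-80, 0, 0], 0, 60], [[-120, 0, 0], 0, 60], [[-160, 0, 0], 0, 60]], force=40)

```text
clock: 24.77
position: [0.5711, -0.1498, 0.248]
ee_rot: [0.539, 0.463, 0.534, -0.458]
contact_force: [-0.1, 0.5, 0.3]
width: 0.0599
```

```bash
python3 - <<'E'
from h import *
caps('side',z=.109);  caps('side')
go((.6805,.1325,.22,51.7))
zoom('side',(110,100,250,240),'s24',5)
E
```

```text
side blue [0.482, -0.1629, 8.3924, 0.0237, 0.0662]
side blue [0.4712, -0.396, 15.0985, 0.0188, 0.0738]
side blue [0.5733, -0.1496, 8.9564, 0.0234, 0.0676]
side blue [0.7398, 0.1151, 142.0211, 0.0216, 0.0618]
side blue [0.7325, -0.5981, 35.7363, 0.0174, 0.0704]
side blue [0.4058, -0.1637, 8.3924, 0.0253, 0.0709]
side blue [0.5034, -0.1494, 8.8694, 0.0252, 0.0721]
side blue [0.6815, 0.1337, 142.0211, 0.0231, 0.0661]
t 24.87 p [ 575.4 -151.4  254.3] yaw -81.2 q [-22.  16.  83.   0.  80.  60.] w 60.1 F [1.3 0.5 1. ]
shift [  35.5  146.4 -264.8] turn 0.822 (or -2.320)
```

View pics/s24.png

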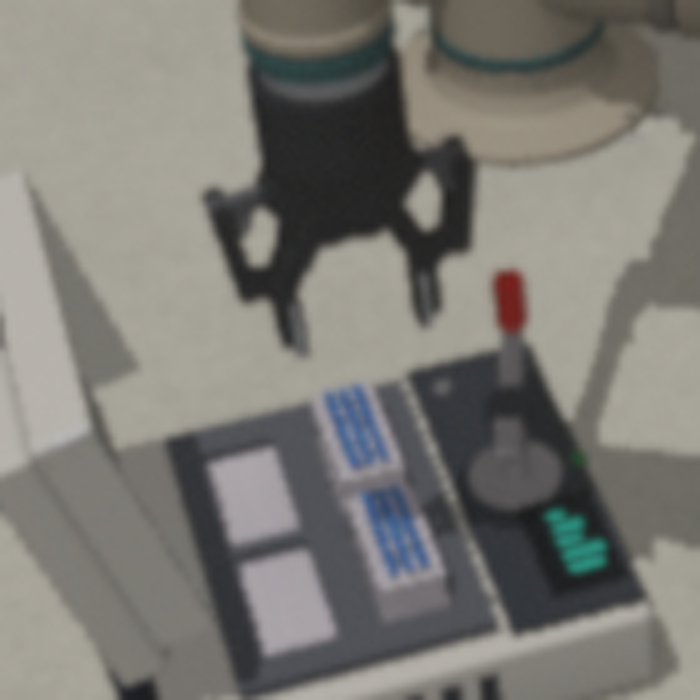

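Two seated. Now block A.

Emit:
move_arm(rows=[[[0, 18, -33], 0.11, 60], [[0, 36, -66], 0.22, 60], [[0, 55, -99], 0.33, 60], [[0, 73, -132], 0.44, 60], [[0, 92, -166], 0.55, 60], [[0, 110, -199], 0.66, 60], [[0, 128, -232], 0.77, 60], [[0, 146, -265], 0.822, 60]])

```text
clock: 25.58
position: [0.6769, 0.1352, 0.2496]
ee_rot: [0.31, 0.641, 0.304, -0.633]
contact_force: [-0.1, -0.1, -0.1]
width: 0.06
```

```bash
python3 - <<'E'
from h import *
caps('side')
go((.6805,.1325,.055,51.7))
E
```

```text
side blue [0.4059, -0.1635, 7.9755, 0.0251, 0.0708]
side blue [0.5033, -0.1495, 8.7355, 0.025, 0.0729]
side blue [0.6815, 0.1337, 142.0211, 0.0231, 0.0661]
t 25.63 p [679.2 143.3 249. ] yaw -128.3 q [  6.  25.  69.   0.  84. 134.] w 60.1 F [3.7 4.7 0.5]
shift [193.9   5.6  10.6] turn 0.000 (or -3.141)
```

Emit:
move_arm(rows=[[[40, 2, 5], 0, 60], [[80, 2, 5], 0, 60], [[120, 2, 5], 0, 60], [[160, 2, 5], 0, 60], [[185, 2, 5], 0, 60], [[190, 2, 5], 0, 60], [[190, 2, 5], 0, 60]])

```text
clock: 26.22
position: [0.6786, 0.1386, 0.0554]
ee_rot: [0.309, 0.64, 0.308, -0.632]
contact_force: [-0.7, -0.7, -0.4]
width: 0.0599
```

```bash
python3 - <<'E'
from h import *
go((.6805,.1325,.015,51.7))
zoom('side',(240,140,380,270),'s25',5)
E
```

```text
t 26.22 p [678.6 138.6  55.4] yaw -128.3 q [  6.  33.  85.   0.  62. 134.] w 59.9 F [-0.7 -0.7 -0.4]
shift [40.4  5.   4.1] turn 0.000 (or -3.141)
```

View pics/s25.png

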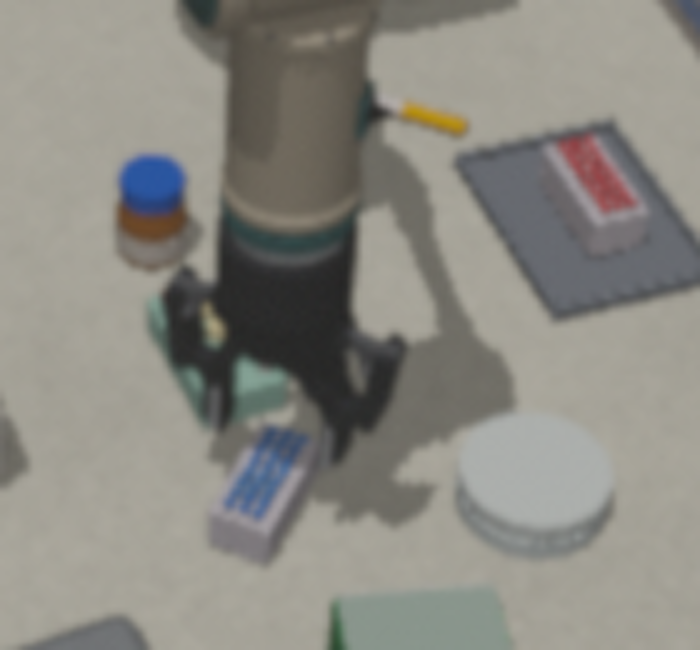

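Emit:
move_arm(rows=[[[0, 5, 4], 0, 60], [[12, 5, 4], 0, 60], [[27, 5, 4], 0, 60], [[39, 5, 4], 0, 60], [[39, 5, 4], 0, 60], [[39, 5, 4], 0, 60]])

```text
clock: 26.77
position: [0.6824, 0.1326, 0.0187]
ee_rot: [0.309, 0.642, 0.308, -0.631]
contact_force: [0.0, 0.4, 0.3]
width: 0.0602
```

Emit:
move_arm(rows=[[[0, 0, 0], 0, 45], [[0, 0, 0], 0, 34], [[0, 0, 0], 0, 30], [[0, 0, 0], 0, 30], [[0, 0, 0], 0, 30]], force=60)

```text
clock: 27.18
position: [0.6834, 0.1327, 0.02]
ee_rot: [0.309, 0.643, 0.307, -0.63]
contact_force: [1.1, 0.3, 4.0]
width: 0.0364
```

```bash
python3 - <<'E'
from h import *
go((.6805,.1325,.015,51.7))
E
```

```text
t 27.18 p [683.4 132.7  20. ] yaw -128.3 q [  5.  35.  87.   0.  58. 133.] w 36.4 F [1.1 0.3 4. ]
shift [ 5.  -2.2  2. ] turn 0.000 (or -3.141)
```

Emit:
move_arm(rows=[[[-20, 0, 0], 0, 30], [[-55, 0, 0], 0, 30], [[-95, 0, 0], 0, 30], [[-135, 0, 0], 0, 30], [[-175, 0, 0], 0, 30], [[-215, 0, 0], 0, 30], [[-230, 0, 0], 0, 30], [[-230, 0, 0], 0, 30]], force=60)

```text
clock: 27.85
position: [0.6815, 0.1318, 0.2558]
ee_rot: [0.311, 0.646, 0.306, -0.626]
contact_force: [0.7, 0.5, -1.5]
width: 0.0362
```

```bash
python3 - <<'E'
from h import *
x,y=inc(-.046,-.034); print(x,y); go((x,y,.25,98.75))
zoom('side',(220,70,360,200),'s26',5)
E
```

```text
0.49270756564894025 -0.23060196712064004
t 27.85 p [681.5 131.8 255.8] yaw -128.3 q [  5.  25.  69.   0.  85. 133.] w 36.2 F [ 0.7  0.5 -1.5]
shift [ -1.7  76.3 401.5] turn -0.821 (or 2.321)
```

View pics/s26.png

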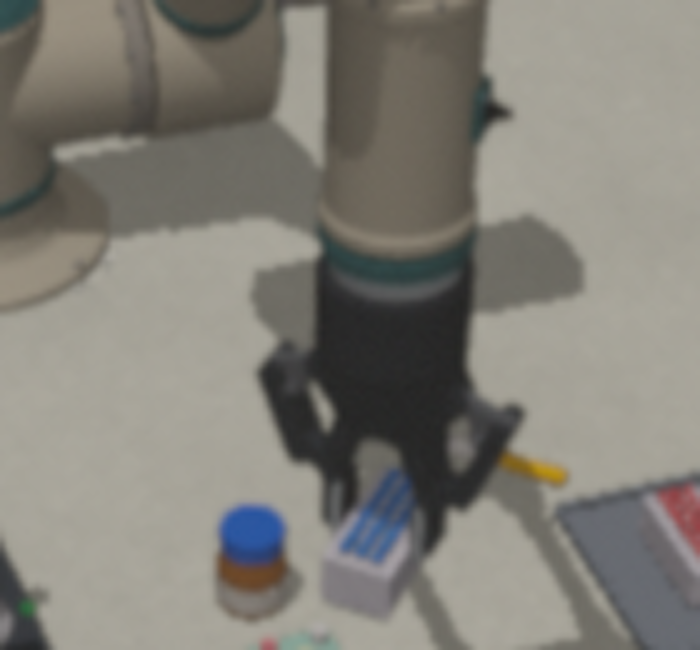

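Emit:
move_arm(rows=[[[0, 7, 36], -0.11, 30], [[0, 14, 72], -0.22, 30], [[0, 21, 108], -0.33, 30], [[0, 28, 144], -0.44, 30], [[0, 35, 180], -0.55, 30], [[0, 41, 216], -0.66, 30], [[0, 48, 252], -0.77, 30], [[0, 55, 290], -0.82, 30]], force=60)

```text
clock: 28.57
position: [0.5411, -0.1305, 0.2445]
ee_rot: [0.54, 0.465, 0.535, -0.453]
contact_force: [0.9, -0.4, -0.9]
width: 0.0361
```

```bash
python3 - <<'E'
from h import *
x,y=inc(-.046,-.034); go((x,y,.25,98.75))
E
```

```text
t 28.57 p [ 541.1 -130.5  244.5] yaw -81.0 q [-21.  13.  88.   1.  78.  60.] w 36.1 F [ 0.9 -0.4 -0.9]
shift [ -7.1 -63.3  91.3] turn 0.004 (or -3.138)
```

Emit:
move_arm(rows=[[[0, -25, 35], 0.004, 30], [[0, -50, 70], 0.004, 30], [[0, -63, 91], 0.004, 30], [[0, -63, 91], 0.004, 30], [[30, -63, 91], 0.004, 30], [[70, -63, 91], 0.004, 30], [[100, -63, 91], 0.004, 30], [[112, -63, 91], 0.004, 30]], force=60)

```text
clock: 29.23
position: [0.4906, -0.226, 0.1241]
ee_rot: [0.535, 0.466, 0.539, -0.455]
contact_force: [-1.2, 0.2, -1.1]
width: 0.0364
```

```bash
python3 - <<'E'
from h import *
x,y=inc(-.046,-.034); 
s,p,M=st(); caps('side',z=p[2]-.020+.039)
go((x,y,.105,98.75))
zoom('side',(90,100,230,230),'s27',5)
go((x,y,.105,98.75))
E
```

```text
side blue [0.4898, -0.2257, 10.0303, 0.0242, 0.0648]
side blue [0.5201, -0.1623, 8.6644, 0.0236, 0.0618]
side blue [0.5091, -0.3875, 15.2866, 0.0181, 0.0721]
side blue [0.6072, -0.1497, 8.7355, 0.0225, 0.0659]
t 29.28 p [ 490.3 -225.7  123.3] yaw -81.3 q [-33.  18. 100.   1.  63.  48.] w 36.2 F [-0.7  1.5 -1.7]
shift [18.2  1.5  5.5] turn -0.000 (or 3.141)
t 29.33 p [ 491.6 -226.5  125.7] yaw -81.2 q [-33.  18. 100.   1.  63.  48.] w 36.2 F [-0.6 -0.5 -1.4]
shift [20.7  0.3  4.5] turn 0.000 (or -3.141)
```

View pics/s27.png

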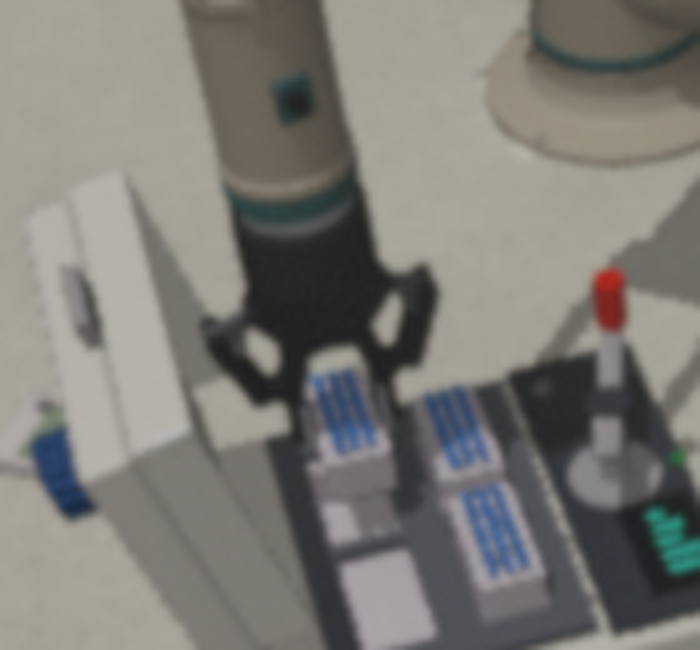

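Emit:
move_arm(rows=[[[0, 1, 4], 0, 30], [[8, 1, 4], 0, 30], [[18, 1, 4], 0, 30], [[18, 1, 4], 0, 30], [[18, 1, 4], 0, 30], [[18, 1, 4], 0, 30]], force=60)

```text
clock: 29.83
position: [0.4936, -0.2301, 0.1081]
ee_rot: [0.536, 0.466, 0.538, -0.455]
contact_force: [0.3, -0.1, -1.8]
width: 0.0364
```

```bash
python3 - <<'E'
from h import *
x,y=inc(-.046,-.034); 
go((x,y,.09,98.75))
E
```

```text
t 29.83 p [ 493.6 -230.1  108.1] yaw -81.2 q [-33.  19. 101.   1.  61.  48.] w 36.4 F [ 0.3 -0.1 -1.8]
shift [18.1 -1.1  0.5] turn 0.000 (or -3.141)
```

Emit:
move_arm(rows=[[[3, -1, 0], 0, 30], [[6, -1, 0], 0, 30], [[9, -1, 0], 0, 30], [[12, -1, 0], 0, 30], [[15, -1, 0], 0, 30], [[18, -1, 0], 0, 30], [[19, -1, 0], 0, 30], [[19, -1, 0], 0, 30]], force=60)

```text
clock: 30.5
position: [0.4927, -0.23, 0.09]
ee_rot: [0.536, 0.466, 0.538, -0.455]
contact_force: [-1.8, 0.3, 5.4]
width: 0.0362
```

```bash
python3 - <<'E'
from h import *
x,y=inc(-.046,-.034); 
go((x,y,.09,98.75))
caps('side',z=.109)
zoom('side',(90,100,230,230),'s28',5)
E
```

```text
t 30.50 p [ 492.7 -230.    90. ] yaw -81.2 q [-33.  20. 102.   1.  58.  48.] w 36.2 F [-1.8  0.3  5.4]
shift [-0.  -0.1  0.6] turn 0.000 (or -3.141)
side blue [0.4827, -0.163, 9.2042, 0.0245, 0.0646]
side blue [0.4927, -0.2299, 10.0523, 0.0249, 0.066]
side blue [0.4716, -0.3958, 15.2866, 0.0188, 0.0747]
side blue [0.5732, -0.1496, 8.7355, 0.0233, 0.0682]
side blue [0.6891, -0.6213, 56.1031, 0.0202, 0.0682]
```

View pics/s28.png

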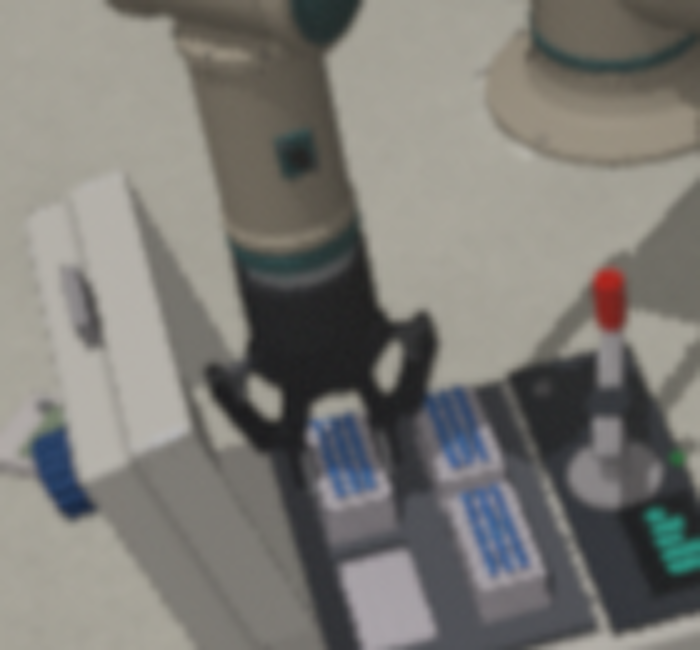

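Emit:
move_arm(rows=[[[0, 0, 0], 0, 41], [[0, 0, 0], 0, 44], [[0, 0, 0], 0, 46], [[-5, 0, 0], 0, 46], [[-30, 0, 0], 0, 50], [[-70, 0, 0], 0, 50], [[-110, 0, 0], 0, 50], [[-150, 0, 0], 0, 50]], force=40)

```text
clock: 31.27
position: [0.4911, -0.2319, 0.2416]
ee_rot: [0.535, 0.466, 0.538, -0.455]
contact_force: [1.5, -0.4, -0.0]
width: 0.0502
```

```bash
python3 - <<'E'
from h import *
go()
caps('side',z=.109)
im=zoom('side',(70,100,230,230),'s29',5)
np.save('side29.npy',im)
E
```

```text
t 31.27 p [ 491.1 -231.9  241.6] yaw -81.2 q [-33.  13.  89.   1.  78.  48.] w 50.2 F [ 1.5 -0.4 -0. ]
side blue [0.4828, -0.1626, 8.9469, 0.0242, 0.0641]
side blue [0.4937, -0.2297, 9.774, 0.0233, 0.0671]
side blue [0.4712, -0.396, 15.0985, 0.0188, 0.0738]
side blue [0.5732, -0.1496, 8.7355, 0.0233, 0.0682]
side blue [0.6815, -0.613, 27.6396, 0.0233, 0.07]
```

View pics/s29.png

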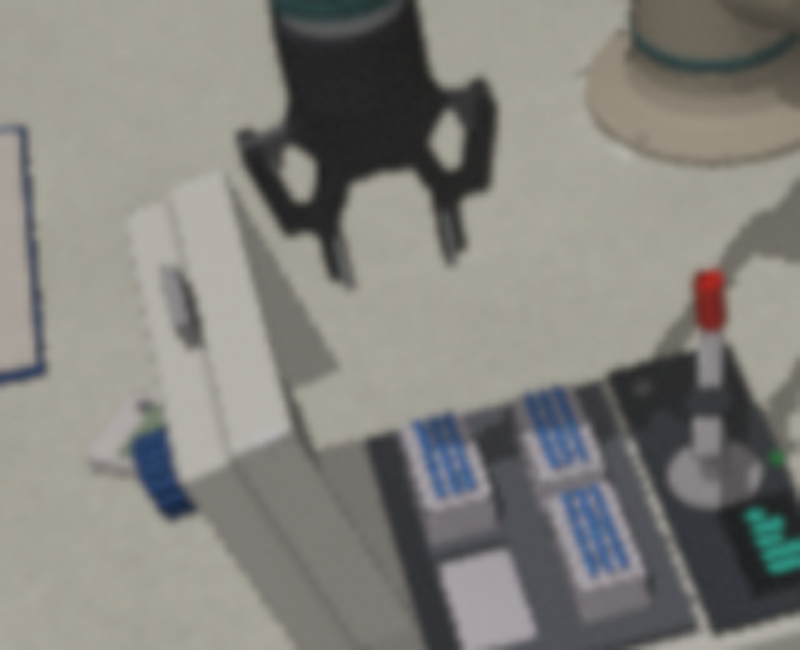

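```bash
python3 - <<'E'
from h import *
for th in (1.75,1.8,1.85,1.9,1.95):
    y=-.105+.163*np.cos(th)-.032*np.sin(th); z=.113+.163*np.sin(th)+.032*np.cos(th)
    ye=-.105+.18*np.cos(th)-.03*np.sin(th); ze=.113+.18*np.sin(th)+.03*np.cos(th)
    X=np.r_[inc(0,y),z]
    yk=-.105+.09*np.cos(th)-.057*np.sin(th); zk=.113+.09*np.sin(th)+.057*np.cos(th)
    print(th,round(y,3),round(z,3),proj('side',X)[0],proj('top',X)[0],'edge',ye,ze,'knob side',proj('side',np.r_[inc(0,yk),zk])[0])
go((*inc(0,-.225),.34,8.75))
E
```

```text
1.75 -0.166 0.268 [103.30217156 170.7594542 ] [430.92636099 186.38918502] edge -0.1666038684231267 0.28477008876782384 knob side [105.33879326 192.83855912]
1.8 -0.173 0.264 [100.61373626 172.38700656] [433.59267982 186.10075887] edge -0.17511180597110151 0.2814765107172825 knob side [104.21831765 194.17022567]
1.85 -0.181 0.261 [ 98.02708121 174.10558374] [436.09644686 185.85953815] edge -0.1834445005176713 0.2777618291308186 knob side [103.18681817 195.52992838]
1.9 -0.188 0.257 [ 95.55033814 175.90952022] [438.43045411 185.66584207] edge -0.19158112466605304 0.27363532877782953 knob side [102.24690269 196.9136302 ]
1.95 -0.195 0.253 [ 93.19117848 177.79283758] [440.58847262 185.51975337] edge -0.19950134109334772 0.26910732376015783 knob side [101.40085852 198.31724889]
t 31.37 p [ 495.1 -234.4  247.5] yaw -81.2 q [-33.  12.  89.   1.  78.  48.] w 49.8 F [ 0.1 -1.1  0.1]
shift [-92.   46.2 186.6] turn -1.570 (or 1.571)
```

Emit:
move_arm(rows=[[[-40, 0, 0], -0.1, 20], [[-80, 0, 0], -0.2, 0], [[-100, 10, 20], -0.3, 0], [[-100, 20, 60], -0.42, 0], [[-100, 30, 100], -0.54, 0], [[-100, 40, 140], -0.66, 0], [[-100, 46, 180], -0.78, 0], [[-100, 46, 186], -0.9, 0]], force=60)

```text
clock: 32.03
position: [0.568, -0.4185, 0.344]
ee_rot: [0.69, 0.183, 0.678, -0.177]
contact_force: [-0.7, -0.3, -0.7]
width: 0.0002
```

```bash
python3 - <<'E'
from h import *
go((*inc(0,-.225),.34,8.75))
E
```

```text
t 32.03 p [ 568.  -418.5  344. ] yaw -29.6 q [-42.  26.  56.   1.  98. -13.] w 0.2 F [-0.7 -0.3 -0.7]
shift [ 4.   4.9 -3.8] turn -0.669 (or 2.473)
```

Emit:
move_arm(rows=[[[0, 5, -4], -0.12, 0], [[0, 5, -4], -0.24, 0], [[0, 5, -4], -0.36, 0], [[0, 5, -4], -0.48, 0], [[0, 5, -4], -0.6, 0], [[0, 5, -4], -0.67, 0], [[0, 5, -4], -0.67, 0]])

```text
clock: 32.62
position: [0.5669, -0.4121, 0.343]
ee_rot: [0.711, -0.054, 0.699, 0.056]
contact_force: [-0.2, 1.2, -0.1]
width: -0.0001
```

```bash
python3 - <<'E'
from h import *
go((*inc(0,-.225),.25,8.75))
shot('side','s30'); shot('top','t30')
E
```

```text
t 32.62 p [ 566.9 -412.1  343. ] yaw 8.9 q [-42.  25.  57.   1.  98. -51.] w -0.1 F [-0.2  1.2 -0.1]
shift [93.  -0.5 -1.4] turn 0.003 (or -3.139)
```

View pics/s30.png

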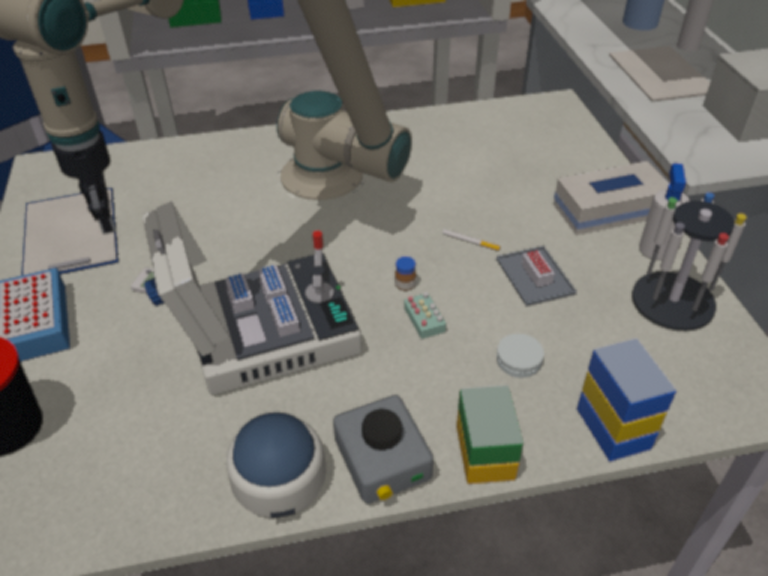

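View pics/t30.png

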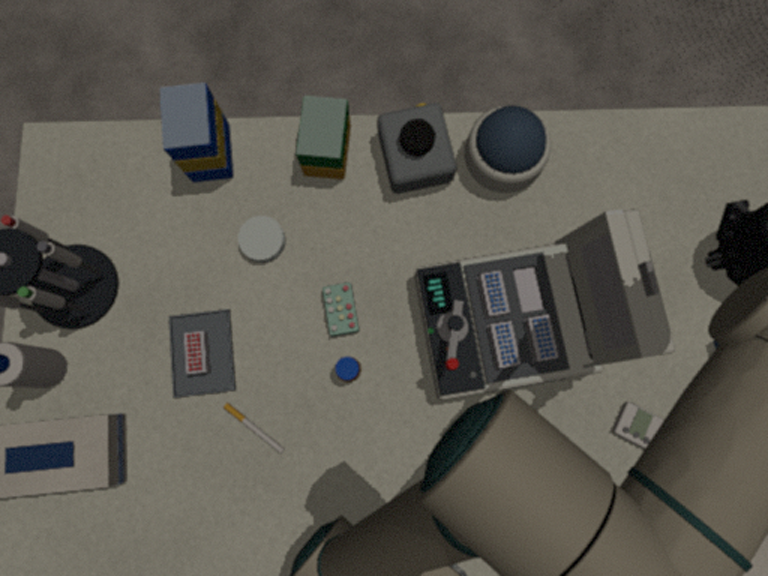

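Emit:
move_arm(rows=[[[40, 0, 0], 0, 0], [[75, 0, 0], 0, 0], [[92, 0, 0], 0, 0], [[92, 0, 0], 0, 0], [[92, 0, 0], 0, 0]])

```text
clock: 33.13
position: [0.5683, -0.4115, 0.2504]
ee_rot: [0.711, -0.052, 0.699, 0.055]
contact_force: [0.3, 0.1, 0.5]
width: -0.0001
```

```bash
cat >> h.py <<'E'
def lidp(th,d=.163,o=.032): return -.105+d*np.cos(th)-o*np.sin(th), .113+d*np.sin(th)+o*np.cos(th)
def where():
    s,p,M=st(); print('inc',np.round(toinc(p)[0]*1e3,1),'z',round(p[2]*1e3,1),'F',np.round(s['contact_force'],1))
E
python3 - <<'E'
from h import *
where();go((*inc(0,-.18),.252,8.75))
E
```

```text
inc [   1.2 -224.3] z 250.4 F [0.3 0.1 0.5]
t 33.13 p [ 568.3 -411.5  250.4] yaw 8.7 q [-42.  26.  67.   1.  86. -51.] w -0.1 F [0.3 0.1 0.5]
shift [-1.4 44.3 -1.2] turn -0.001 (or 3.140)
```

Emit:
move_arm(rows=[[[0, 10, 0], 0, 0], [[0, 20, 0], 0, 0], [[0, 30, 0], 0, 0], [[0, 38, 0], 0, 0], [[0, 46, 0], 0, 0], [[-2, 54, 0], 0, 0], [[-4, 62, 0], 0, 0], [[-6, 70, 0], 0, 0]])

```text
clock: 33.8
position: [0.5589, -0.3448, 0.2601]
ee_rot: [0.713, -0.055, 0.697, 0.052]
contact_force: [0.6, -6.4, 4.6]
width: -0.0002
```

```bash
python3 - <<'E'
from h import *
where()
zoom('side',(40,60,240,220),'s31',4)
E
```

```text
inc [   2. -157.] z 260.1 F [ 0.6 -6.4  4.6]
```

View pics/s31.png

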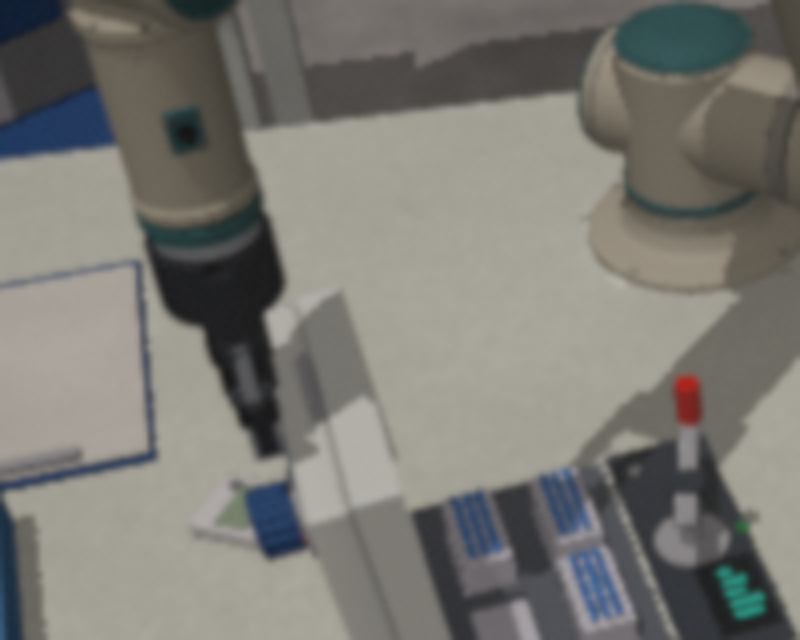

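Emit:
move_arm(rows=[[[-3, 12, 0], 0, 0], [[-6, 24, 0], 0, 0], [[-8, 36, 0], 0, 0], [[-9, 48, 0], 0, 0], [[-9, 60, 0], 0, 0], [[-9, 70, 0], 0, 0], [[-8, 80, 0], 0, 0], [[-6, 90, 0], 0, 0]])

```text
clock: 34.52
position: [0.5446, -0.2526, 0.2662]
ee_rot: [0.713, -0.055, 0.697, 0.053]
contact_force: [-0.3, -4.4, -0.6]
width: -0.0001
```

```bash
python3 - <<'E'
from h import *
where()
zoom('side',(40,60,240,220),'s32',4)
E
```

```text
inc [  2.  -63.6] z 266.2 F [-0.3 -4.4 -0.6]
```

View pics/s32.png

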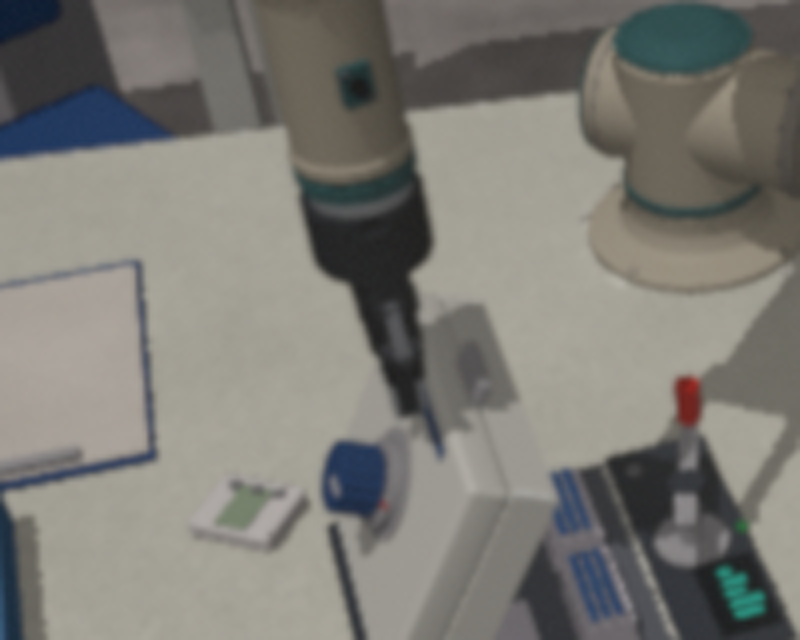

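Emit:
move_arm(rows=[[[0, 10, 0], 0, 0], [[6, 20, 0], 0, 0], [[12, 32, 0], 0, 0], [[18, 44, 0], 0, 0], [[25, 54, 0], 0, 0], [[32, 63, 0], 0, 0], [[42, 73, 0], 0, 0], [[52, 82, 0], 0, 0]])

```text
clock: 35.23
position: [0.5321, -0.1674, 0.2127]
ee_rot: [0.712, -0.053, 0.698, 0.055]
contact_force: [0.2, -2.7, 0.8]
width: -0.0001
```

```bash
python3 - <<'E'
from h import *
where()
zoom('side',(40,60,240,220),'s33',4)
E
```

```text
inc [ 2.5 22.5] z 212.7 F [ 0.2 -2.7  0.8]
```

View pics/s33.png

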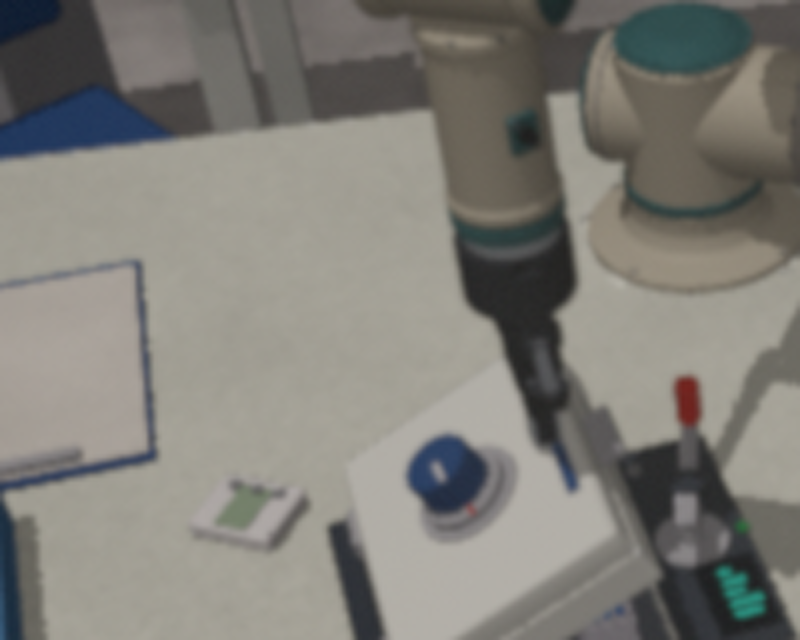

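Emit:
move_arm(rows=[[[10, 6, 0], 0, 0], [[20, 12, 0], 0, 0], [[30, 18, 0], 0, 0], [[40, 22, 0], 0, 0], [[50, 26, 0], 0, 0], [[57, 28, 0], 0, 0], [[63, 29, 0], 0, 0], [[67, 29, 0], 0, 0]])

```text
clock: 35.95
position: [0.5264, -0.135, 0.1428]
ee_rot: [0.71, -0.051, 0.7, 0.057]
contact_force: [-4.9, 3.5, 29.5]
width: 0.0001
```

```bash
python3 - <<'E'
from h import *
where()
zoom('side',(60,80,240,240),'s34',4)
E
```

```text
inc [ 1.9 55.4] z 142.8 F [-4.9  3.5 29.5]
```

View pics/s34.png

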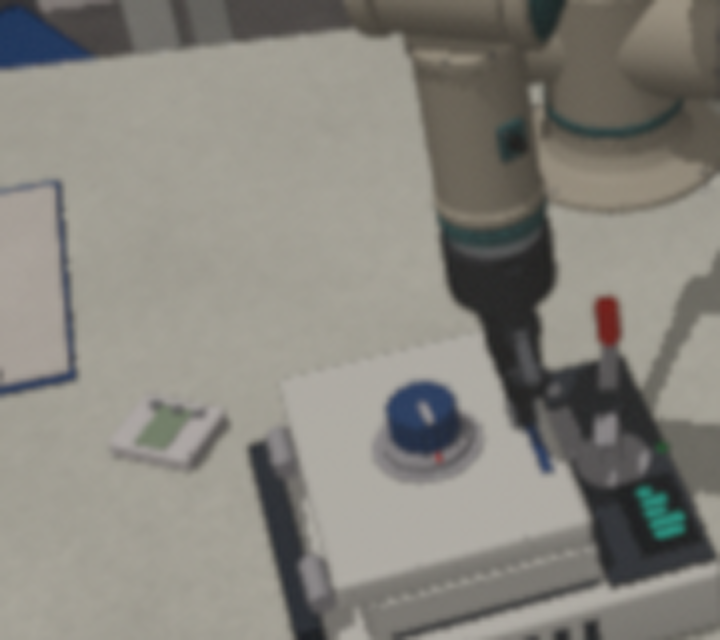

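Emit:
move_arm(rows=[[[-30, 0, 0], 0, 0], [[-70, 0, 0], 0, 0], [[-100, 0, 0], 0, 20], [[-100, 0, 0], -0.1, 50], [[-100, 0, 0], -0.2, 50]], force=40)

```text
clock: 36.42
position: [0.5268, -0.137, 0.2462]
ee_rot: [0.703, -0.125, 0.688, 0.127]
contact_force: [-0.3, 0.7, -0.0]
width: 0.0357
```

```bash
python3 - <<'E'
from h import *
where()
X=np.r_[inc(-.0683,.1407),.176]; print(X,proj('side',X),proj('top',X))
go((*inc(-.0683,.1407),.24,44.5))
im=zoom('side',(60,80,260,240),'s35',4); np.save('side35.npy',im)
im=zoom('top',(270,130,460,280),'t35',4)
E
```

```text
inc [ 2.  53.4] z 246.2 F [-0.3  0.7 -0. ]
[ 0.44409115 -0.06132756  0.176     ] [[210.85380148 154.91077783]] [[300.79871177 241.62625263]]
t 36.42 p [ 526.8 -137.   246.2] yaw 20.5 q [-22.  12.  89.   1.  78. -43.] w 35.7 F [-0.3  0.7 -0. ]
shift [  5.   99.8 -51.1] turn -0.419 (or 2.723)
```

View pics/s35.png

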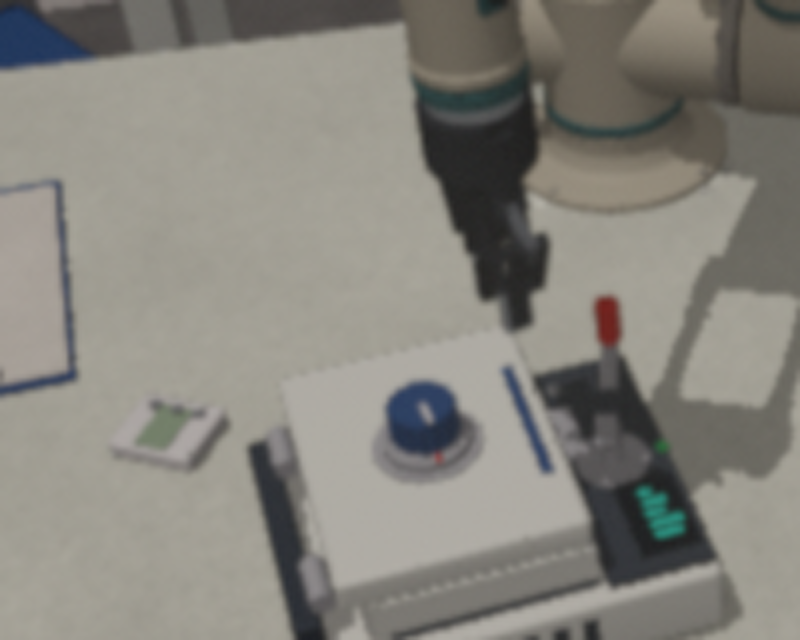

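View pics/t35.png

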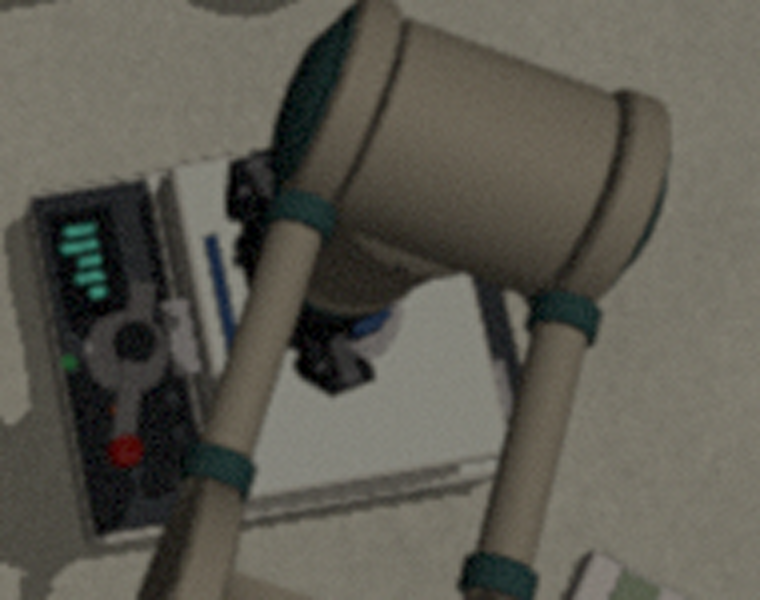

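Emit:
move_arm(rows=[[[0, 33, -17], -0.12, 50], [[0, 66, -34], -0.24, 50], [[0, 100, -51], -0.36, 50], [[0, 100, -51], -0.42, 50], [[0, 100, -51], -0.42, 50], [[0, 100, -51], -0.42, 50]], force=40)

```text
clock: 37.02
position: [0.4435, -0.0604, 0.2434]
ee_rot: [0.662, -0.265, 0.649, 0.266]
contact_force: [-0.4, -1.1, 0.4]
width: 0.05
```

```bash
python3 - <<'E'
from h import *
where()
go((*inc(-.0683,.1407),.15,44.5))
E
```

```text
inc [-68.7 141.7] z 243.4 F [-0.4 -1.1  0.4]
t 37.02 p [443.5 -60.4 243.4] yaw 44.1 q [-17.   4. 100.   1.  76. -62.] w 50.0 F [-0.4 -1.1  0.4]
shift [93.4 -0.5 -1.9] turn -0.007 (or 3.135)
```

Emit:
move_arm(rows=[[[40, 0, 0], 0, 50], [[70, 0, 0], 0, 50], [[90, 0, 0], 0, 50], [[93, 0, 0], 0, 50], [[93, 0, 0], 0, 40], [[93, 0, 0], 0, 28], [[93, 0, 0], 0, 26], [[93, 0, 0], 0, 26]], force=20)

```text
clock: 37.68
position: [0.4464, -0.0602, 0.1518]
ee_rot: [0.663, -0.266, 0.648, 0.265]
contact_force: [0.6, -0.1, 0.6]
width: 0.0261
```

```bash
python3 - <<'E'
from h import *
where()
s,p,M=st()
for phi in (161.6,150,140,130,120,110,100,90,85):
    a=np.radians(phi); X=np.r_[inc(.072*np.cos(a),.118+.072*np.sin(a)),.15]
    print(phi,np.round(M.T@(X-p)*1e3,1))
zoom('side',(130,80,290,220),'s36',5)
E
```

```text
inc [-65.8 141.4] z 151.8 F [ 0.6 -0.1  0.6]
161.6 [ 1.7  0.9 -2.5]
150 [ 1.9  8.3 10.1]
140 [ 2.1 12.5 21.9]
130 [ 2.3 14.6 34.2]
120 [ 2.6 14.5 46.8]
110 [ 2.8 12.3 59.1]
100 [ 3.1  7.9 70.9]
90 [ 3.3  1.6 81.7]
85 [ 3.5 -2.3 86.7]
```

View pics/s36.png

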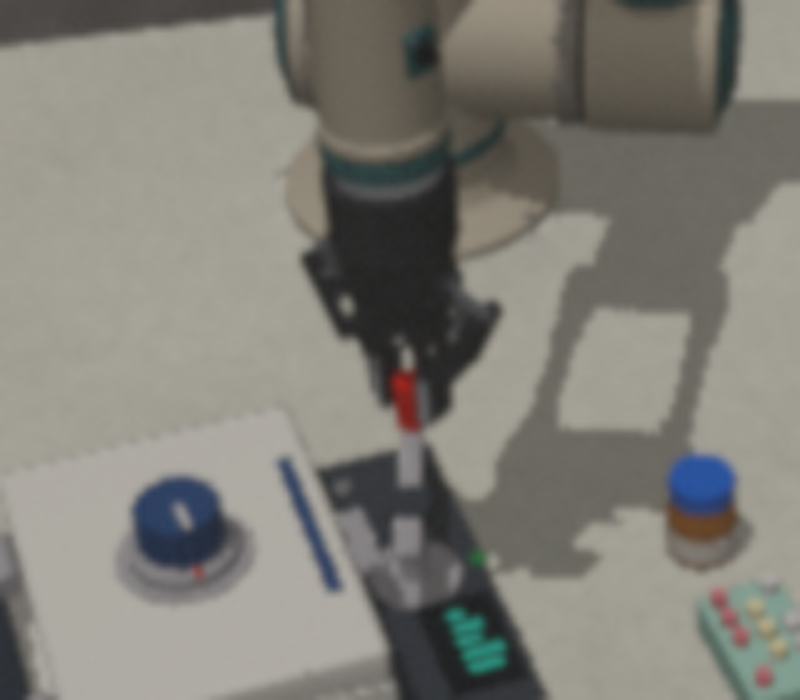

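Emit:
move_arm(rows=[[[0, 5, 6], 0, 26], [[0, 9, 14], 0, 26], [[0, 12, 22], 0, 26], [[0, 14, 32], 0, 26], [[0, 15, 42], 0, 26], [[0, 14, 52], 0, 26], [[0, 12, 61], 0, 26], [[0, 9, 70], 0, 26]], force=20)

```text
clock: 38.4
position: [0.4917, -0.0039, 0.153]
ee_rot: [0.663, -0.266, 0.648, 0.265]
contact_force: [-0.5, -0.3, -0.4]
width: 0.0263
```

```bash
python3 - <<'E'
from h import *
where()
s,p,M=st()
for phi in (110,100,90,85):
    a=np.radians(phi); X=np.r_[inc(.072*np.cos(a),.118+.072*np.sin(a)),.15]
    print(phi,np.round(M.T@(X-p)*1e3,1))
zoom('side',(130,80,290,220),'s37',5)
E
```

```text
inc [-12.6 190.2] z 153.0 F [-0.5 -0.3 -0.4]
110 [  2.7   3.3 -12.5]
100 [ 3.  -1.  -0.8]
90 [ 3.3 -7.4 10.1]
85 [  3.4 -11.2  15. ]
```

View pics/s37.png

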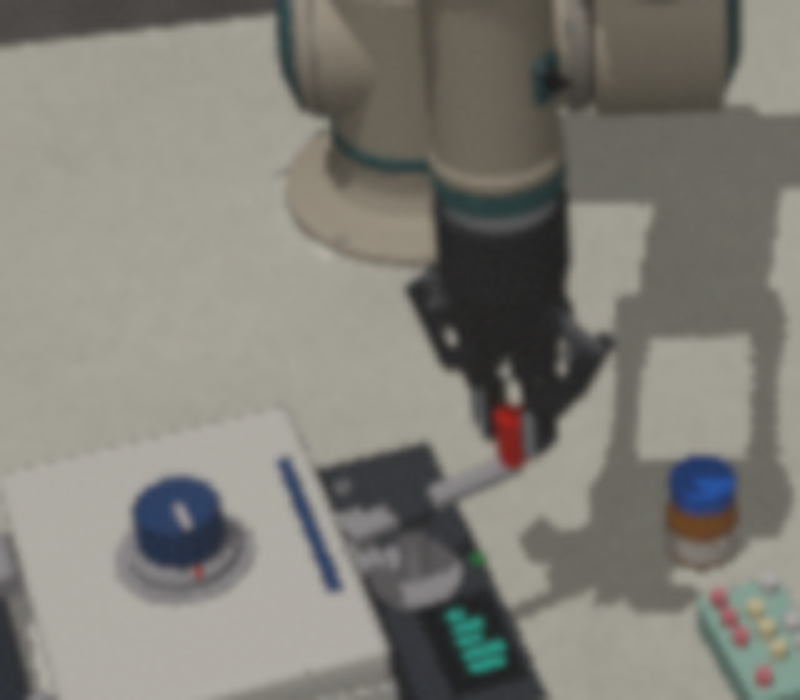

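Emit:
move_arm(rows=[[[0, -2, 4], 0, 26], [[0, -4, 8], 0, 26], [[0, -6, 11], 0, 26], [[0, -7, 13], 0, 26], [[0, -7, 13], 0, 26]], force=20)

```text
clock: 38.87
position: [0.5082, -0.0002, 0.1536]
ee_rot: [0.664, -0.266, 0.647, 0.265]
contact_force: [-1.8, -1.5, 1.4]
width: 0.026
```

```bash
python3 - <<'E'
from h import *
where()
zoom('side',(130,80,290,220),'s38',5)
E
```

```text
inc [  4.4 191.4] z 153.6 F [-1.8 -1.5  1.4]
```

View pics/s38.png

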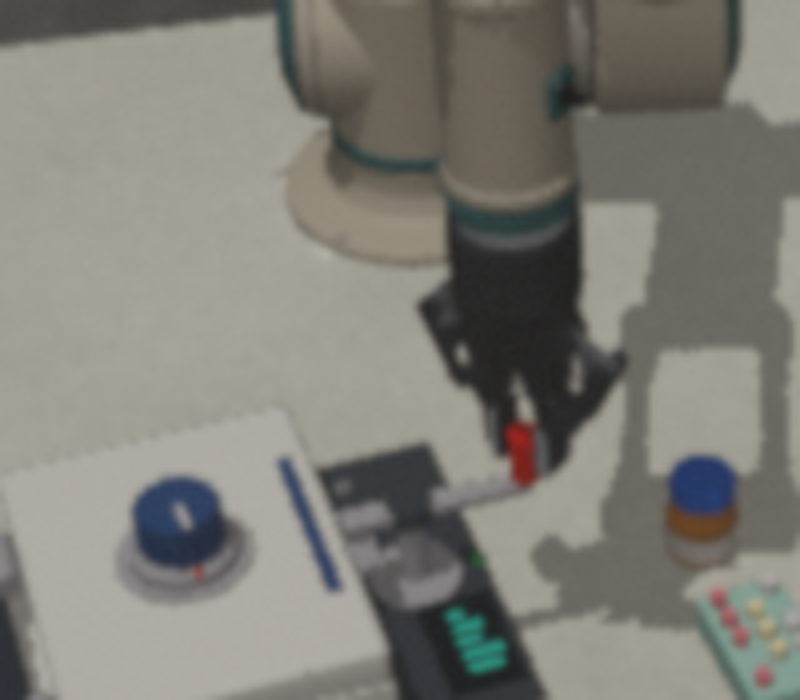

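Emit:
move_arm(rows=[[[0, 0, -1], 0, 36], [[0, 0, -1], 0, 46], [[0, 0, -1], 0, 50], [[-30, 0, 0], 0, 50], [[-70, 0, 0], 0, 50], [[-105, 0, 0], 0, 50], [[-105, 0, 0], 0, 50]])

```text
clock: 39.5
position: [0.5099, -0.0014, 0.266]
ee_rot: [0.669, -0.269, 0.642, 0.262]
contact_force: [0.6, 0.0, -0.2]
width: 0.05
```

```bash
python3 - <<'E'
from h import *
where()
for dth in (1.05,1.15,1.25,1.35):
    a=np.radians(90)+1.25-dth; X=np.r_[inc(.072*np.cos(a),.118+.072*np.sin(a)),.157]; print(dth,proj('side',X)[0])
im=zoom('side',(130,80,290,220),'s39',5); np.save('s39.npy',im)
h=cv2.cvtColor(im,cv2.COLOR_RGB2HSV); m=((h[...,0]<8)|(h[...,0]>172))&(h[...,1]>120); m[:150]=0;m[200:]=0;m[:,:200]=0;m[:,260:]=0
ys,xs=np.nonzero(m); print(xs.mean(),ys.mean(),len(xs))
go((*inc(0,-.015),.26,-81.25))
E
```

```text
inc [  5.8 189.9] z 266.0 F [ 0.6  0.  -0.2]
1.05 [232.09452745 167.01652435]
1.15 [233.20768903 168.41322075]
1.25 [234.10520583 169.89225091]
1.35 [234.77627818 171.44019242]
234.0701754385965 169.6315789473684 57
t 39.55 p [508.3  -1.2 262.9] yaw 44.1 q [ -8.   8.  92.   1.  78. -53.] w 50.1 F [ 0.1  0.3 -0.5]
shift [   2.5 -164.9 -122.5] turn -0.953 (or 2.188)
```

View pics/s39.png

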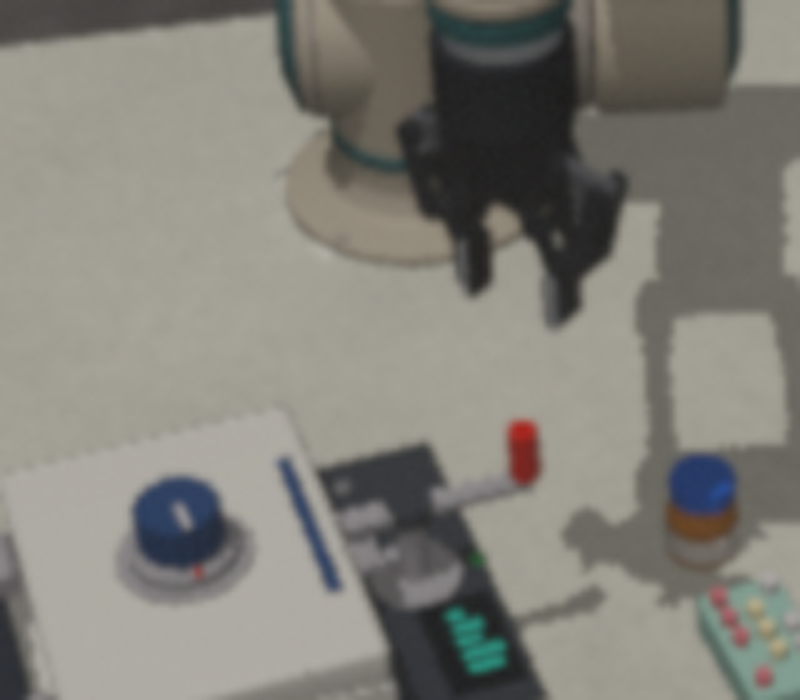

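Emit:
move_arm(rows=[[[0, -30, -23], -0.12, 70], [[0, -60, -46], -0.24, 70], [[0, -90, -69], -0.36, 70], [[0, -120, -92], -0.48, 70], [[0, -150, -115], -0.6, 70], [[0, -165, -122], -0.72, 70], [[0, -165, -122], -0.84, 70], [[0, -165, -122], -0.96, 70]])

```text
clock: 40.22
position: [0.5353, -0.206, 0.2606]
ee_rot: [-0.467, 0.545, -0.449, -0.532]
contact_force: [0.0, 0.0, 0.3]
width: 0.0701
```

```bash
python3 - <<'E'
from h import *
where()
go((*inc(0,-.015),.20,123))
im=zoom('side',(90,120,220,230),'s40',6)
zoom('top',(290,130,450,270),'t40',5)
for z in (.154,.184): print(proj('side',np.r_[inc(0,-.015),z]),proj('top',np.r_[inc(0,-.015),z]))
E
```

```text
inc [ -0.2 -16.2] z 260.6 F [0.  0.  0.3]
t 40.22 p [ 535.3 -206.   260.6] yaw 99.3 q [ -29.   14.   85.    1.   80. -128.] w 70.1 F [0.  0.  0.3]
shift [60.6  1.7  1. ] turn -0.414 (or 2.727)
[[165.87165634 187.95948493]] [[354.70275025 205.13517434]]
[[164.40416877 180.20850805]] [[357.54180071 203.30484684]]
```

View pics/s40.png

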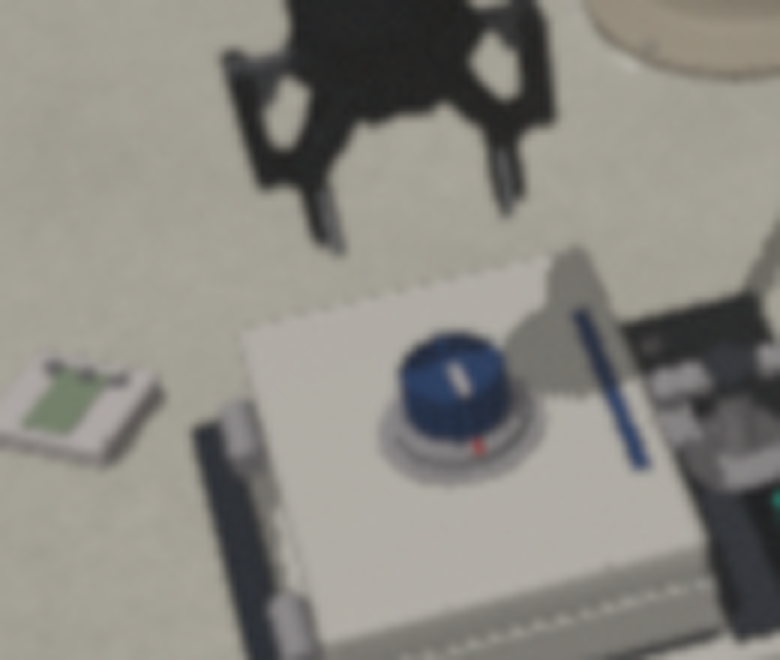

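Emit:
move_arm(rows=[[[20, 1, 1], -0.12, 72], [[40, 1, 1], -0.24, 72], [[60, 1, 1], -0.36, 72], [[60, 1, 1], -0.37, 72], [[60, 1, 1], -0.37, 72]])

```text
clock: 40.73
position: [0.535, -0.2027, 0.1997]
ee_rot: [-0.362, 0.619, -0.346, -0.605]
contact_force: [0.7, -0.3, 0.8]
width: 0.0721
```

```bash
python3 - <<'E'
from h import *
where()
go((*inc(0,-.015),.162,121))
im=zoom('side',(90,120,220,230),'s41',6)
E
```

```text
inc [  0.1 -12.8] z 199.7 F [ 0.7 -0.3  0.8]
t 40.73 p [ 535.  -202.7  199.7] yaw 119.9 q [ -29.   16.   91.    1.   72. -149.] w 72.1 F [ 0.7 -0.3  0.8]
shift [37.7  1.9 -1.8] turn -0.018 (or 3.123)
```

View pics/s41.png

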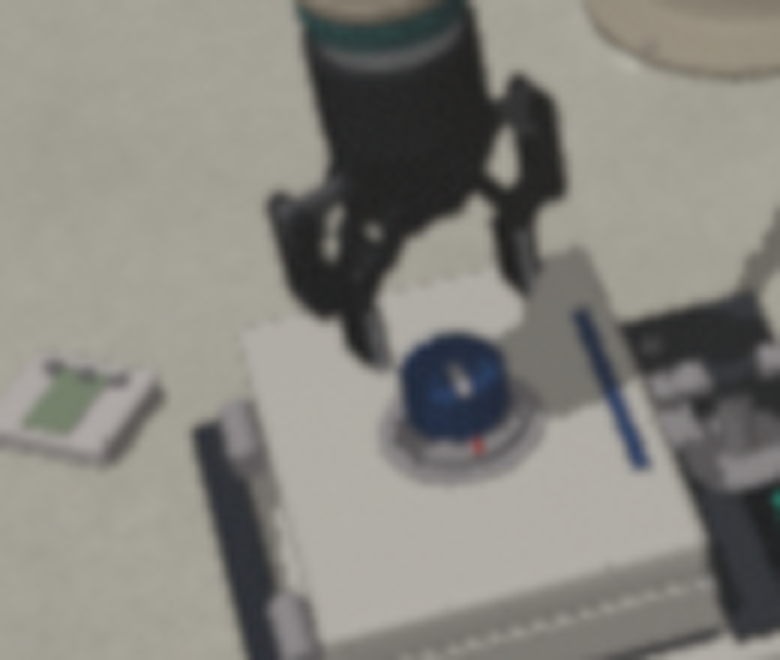

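Emit:
move_arm(rows=[[[20, 1, -1], 0, 72], [[34, 1, -1], 0, 72], [[38, 1, -1], 0, 72], [[38, 1, -1], 0, 72], [[38, 1, -1], 0, 60], [[38, 1, -1], 0, 52], [[38, 1, -1], 0, 46], [[38, 1, -1], 0, 44]], force=25)

```text
clock: 41.45
position: [0.5369, -0.2035, 0.1648]
ee_rot: [-0.362, 0.621, -0.345, -0.604]
contact_force: [-1.9, 2.9, 5.4]
width: 0.0472
```

```bash
python3 - <<'E'
from h import *
where()
go((*inc(0,-.015),.162,121))
print(manip.get_state()['moment'])
E
```

```text
inc [  1.8 -14. ] z 164.8 F [-1.9  2.9  5.4]
t 41.45 p [ 536.9 -203.5  164.8] yaw 119.9 q [ -29.   17.   94.    1.   67. -149.] w 47.2 F [-1.9  2.9  5.4]
shift [ 2.8  2.2 -0.3] turn -0.019 (or 3.123)
[ 0.50525991  0.33929675 -0.00891201]
```

Emit:
move_arm(rows=[[[0, 0, 0], 0.12, 40], [[0, 0, 0], 0.24, 40], [[0, 0, 0], 0.36, 40], [[0, 0, 0], 0.48, 40], [[0, 0, 0], 0.6, 40], [[0, 0, 0], 0.72, 40], [[0, 0, 0], 0.84, 40], [[0, 0, 0], 0.96, 40]], force=45)

```text
clock: 42.12
position: [0.5367, -0.2066, 0.1652]
ee_rot: [0.607, -0.384, 0.587, 0.373]
contact_force: [-1.0, -5.2, -3.2]
width: 0.0465
```

```bash
python3 - <<'E'
from h import *
where()
go((*inc(0,-.015),.162,121))
print(manip.get_state()['moment'])
zoom('side',(90,120,220,230),'s42',6)
E
```

```text
inc [  1.2 -17. ] z 165.2 F [-1.  -5.2 -3.2]
t 42.12 p [ 536.7 -206.6  165.2] yaw 64.7 q [-29.  17.  94.   1.  67. -94.] w 46.5 F [-1.  -5.2 -3.2]
shift [3.1 2.2 0.9] turn -0.983 (or 2.158)
[-1.54608646  0.55721982  0.03952499]
```

View pics/s42.png

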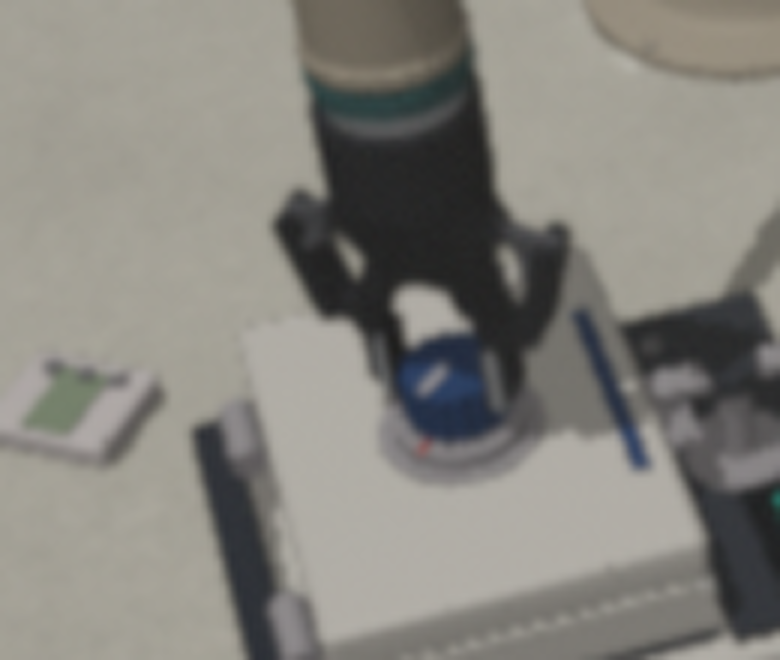

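Emit:
move_arm(rows=[[[0, 1, 1], 0.12, 40], [[0, 1, 1], 0.24, 40], [[0, 1, 1], 0.36, 40], [[0, 1, 1], 0.48, 40], [[0, 1, 1], 0.6, 40], [[0, 1, 1], 0.72, 40], [[0, 1, 1], 0.84, 40], [[0, 1, 1], 0.96, 40]], force=45)

```text
clock: 42.83
position: [0.534, -0.2079, 0.1651]
ee_rot: [0.714, -0.058, 0.695, 0.054]
contact_force: [-2.9, -5.3, -1.6]
width: 0.0464
```

```bash
python3 - <<'E'
from h import *
where()
go((*inc(0,-.015),.165,121))
print(manip.get_state()['moment'])
E
```

```text
inc [ -1.7 -17.9] z 165.1 F [-2.9 -5.3 -1.6]
t 42.83 p [ 534.  -207.9  165.1] yaw 9.1 q [-29.  17.  94.   1.  67. -38.] w 46.4 F [-2.9 -5.3 -1.6]
shift [0.1 2.9 1.7] turn 1.189 (or -1.953)
[-1.22415756  1.52943056  0.09687552]
```

Emit:
move_arm(rows=[[[0, 2, 1], 0.12, 40], [[0, 2, 1], 0.24, 40], [[0, 2, 1], 0.36, 40], [[0, 2, 1], 0.48, 40], [[0, 2, 1], 0.6, 40], [[0, 2, 1], 0.72, 40], [[0, 2, 1], 0.84, 40], [[0, 2, 1], 0.96, 40]], force=45)

```text
clock: 43.5
position: [0.5316, -0.2066, 0.165]
ee_rot: [0.658, 0.279, 0.643, -0.276]
contact_force: [-4.8, -2.9, 1.2]
width: 0.0459
```

```bash
python3 - <<'E'
from h import *
where()
go((*inc(0,-.015),.165,121))
print(manip.get_state()['moment'])
zoom('side',(90,120,220,230),'s43',6)
E
```

```text
inc [ -3.9 -16.2] z 165.0 F [-4.8 -2.9  1.2]
t 43.50 p [ 531.6 -206.6  165. ] yaw -46.2 q [-28.  17.  94.   0.  68.  18.] w 45.9 F [-4.8 -2.9  1.2]
shift [0.1 3.9 1.2] turn 0.223 (or -2.918)
[-0.09118062  1.49384719  0.06082516]
```

View pics/s43.png

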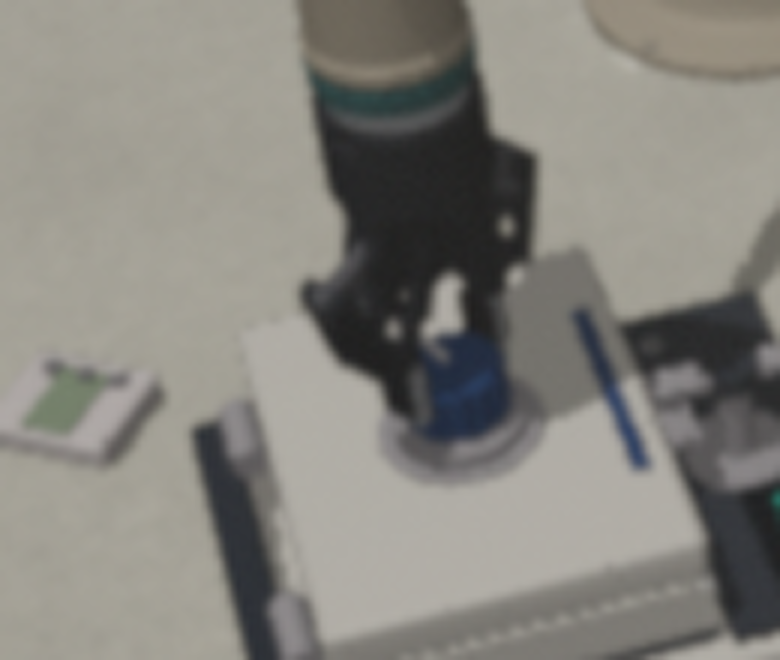

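Emit:
move_arm(rows=[[[0, 3, 1], 0.12, 40], [[0, 3, 1], 0.24, 40], [[0, 3, 1], 0.36, 40], [[0, 3, 1], 0.48, 40], [[0, 3, 1], 0.6, 40], [[0, 3, 1], 0.72, 40], [[0, 3, 1], 0.84, 40], [[0, 3, 1], 0.96, 40]], force=45)

```text
clock: 44.22
position: [0.5313, -0.2042, 0.165]
ee_rot: [0.45, 0.552, 0.442, -0.545]
contact_force: [-5.4, 2.5, 2.4]
width: 0.0467
```

```bash
python3 - <<'E'
from h import *
where()
go((*inc(0,-.015),.165,121))
print(manip.get_state()['moment'])
zoom('side',(90,120,220,230),'s44',6)
E
```

```text
inc [ -3.8 -13.8] z 165.0 F [-5.4  2.5  2.4]
t 44.22 p [ 531.3 -204.2  165. ] yaw -101.8 q [-28.  17.  94.   0.  68.  73.] w 46.7 F [-5.4  2.5  2.4]
shift [ 0.   4.  -0.2] turn -0.747 (or 2.395)
[0.62046702 1.09152469 0.1558633 ]
```

View pics/s44.png

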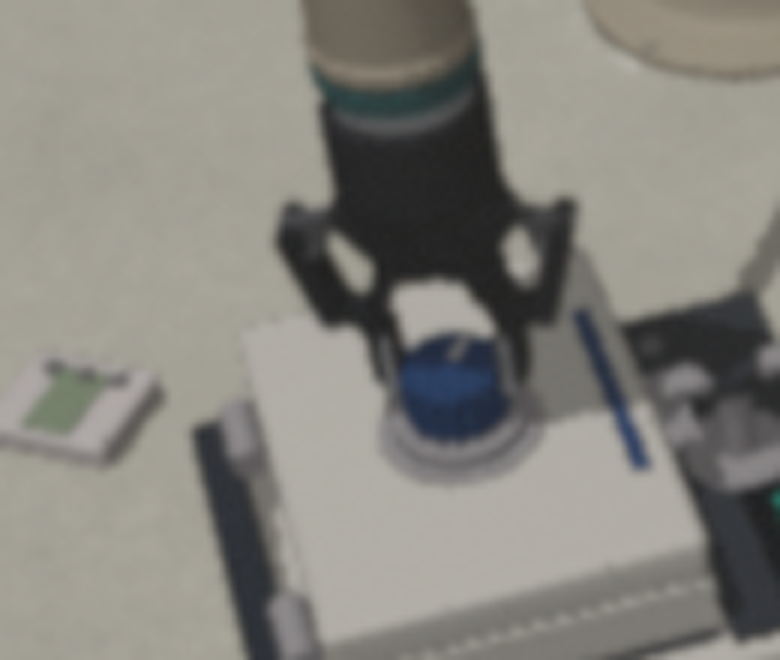

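Emit:
move_arm(rows=[[[0, 3, 0], 0.12, 40], [[0, 3, 0], 0.24, 40], [[0, 3, 0], 0.36, 40], [[0, 3, 0], 0.48, 40], [[0, 3, 0], 0.6, 40], [[0, 3, 0], 0.72, 40], [[0, 3, 0], 0.84, 40], [[0, 3, 0], 0.96, 40]], force=45)

```text
clock: 44.93
position: [0.5329, -0.2023, 0.165]
ee_rot: [0.138, 0.697, 0.139, -0.689]
contact_force: [-1.6, 5.2, 0.5]
width: 0.0462
```

```bash
python3 - <<'E'
from h import *
where()
go((*inc(0,-.015),.165,121))
print(manip.get_state()['moment'])
zoom('side',(90,120,220,230),'s45',6)
E
```

```text
inc [ -1.9 -12.1] z 165.0 F [-1.6  5.2  0.5]
t 44.93 p [ 532.9 -202.3  165. ] yaw -157.4 q [-28.  18.  93.   0.  68. 129.] w 46.2 F [-1.6  5.2  0.5]
shift [ 0.   3.2 -1.2] turn 1.424 (or -1.718)
[1.07855248 0.23095011 0.23649105]
```

View pics/s45.png

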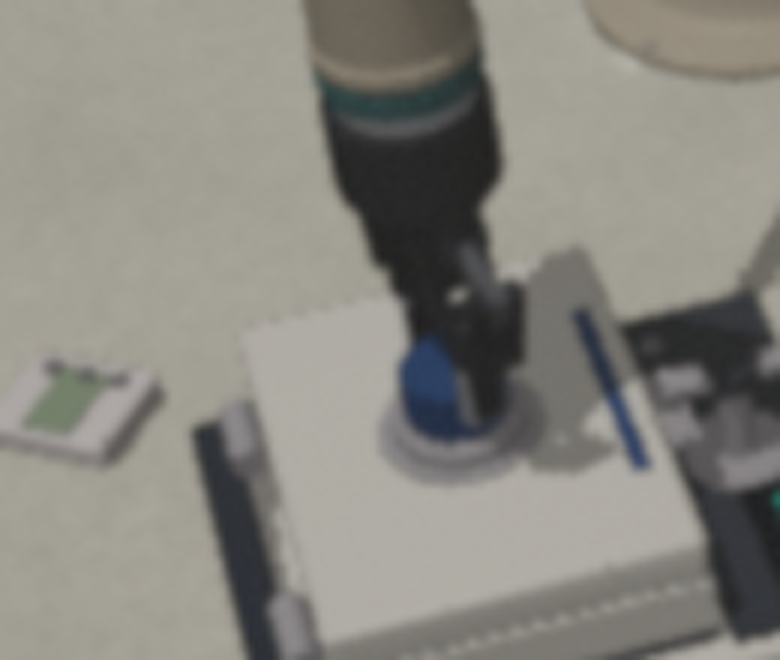

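Emit:
move_arm(rows=[[[0, 2, -1], 0.12, 40], [[0, 2, -1], 0.24, 40], [[0, 2, -1], 0.35, 40], [[0, 2, -1], 0.35, 40]], force=45)

```text
clock: 45.32
position: [0.534, -0.202, 0.1651]
ee_rot: [0.011, 0.711, 0.015, -0.703]
contact_force: [-1.9, 5.6, -0.4]
width: 0.0463
```

```bash
python3 - <<'E'
from h import *
where()
go()
print(manip.get_state()['moment'])
zoom('side',(90,120,220,230),'s46',6)
E
```

```text
inc [ -0.8 -12. ] z 165.1 F [-1.9  5.6 -0.4]
t 45.32 p [ 534.  -202.   165.1] yaw -177.9 q [-28.  18.  93.   1.  69. 150.] w 46.3 F [-1.9  5.6 -0.4]
[ 0.94358675  0.23643652 -0.07446707]
```

View pics/s46.png

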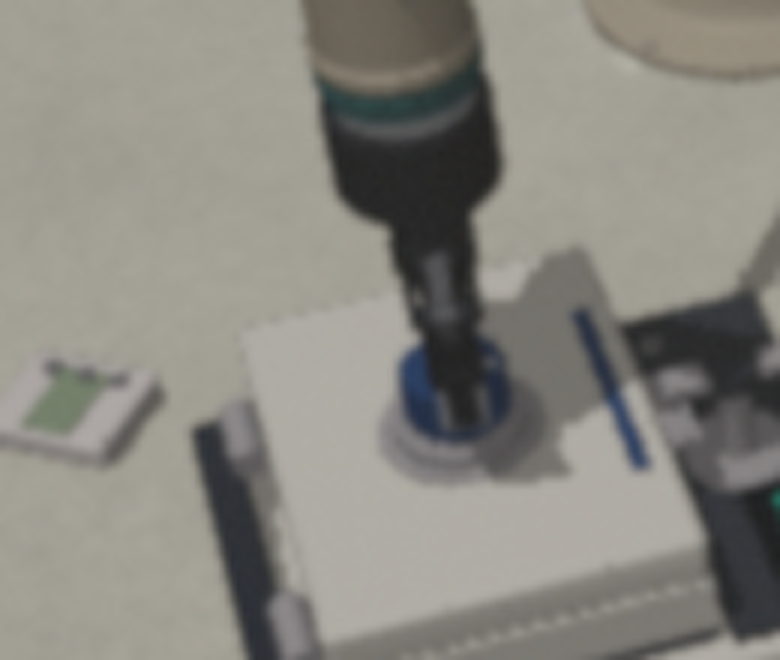

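Emit:
move_arm(rows=[[[0, 0, 0], 0, 60], [[0, 0, 0], 0, 72], [[0, 0, 0], 0, 74], [[-20, 0, 0], 0, 74], [[-60, 0, 0], 0, 74], [[-100, 0, 0], -0.12, 74], [[-100, 0, 0], -0.24, 74], [[-100, 0, 0], -0.36, 74]], force=45)

```text
clock: 46.03
position: [0.535, -0.2044, 0.2691]
ee_rot: [0.144, 0.699, 0.142, -0.686]
contact_force: [-0.6, -0.0, -1.3]
width: 0.0741
```

```bash
python3 - <<'E'
from h import *
where()
go()
zoom('side',(90,120,220,230),'s47',6)
zoom('top',(300,150,420,250),'t47',6)
E
```

```text
inc [ -0.2 -14.5] z 269.1 F [-0.6 -0.  -1.3]
t 46.03 p [ 535.  -204.4  269.1] yaw -156.6 q [-28.  14.  83.   1.  82. 128.] w 74.1 F [-0.6 -0.  -1.3]
```

View pics/s47.png

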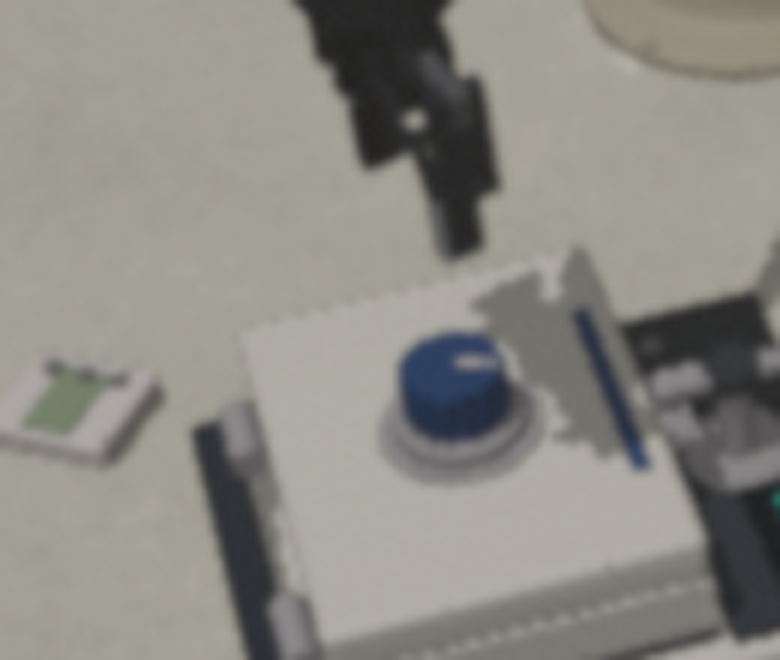

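View pics/t47.png

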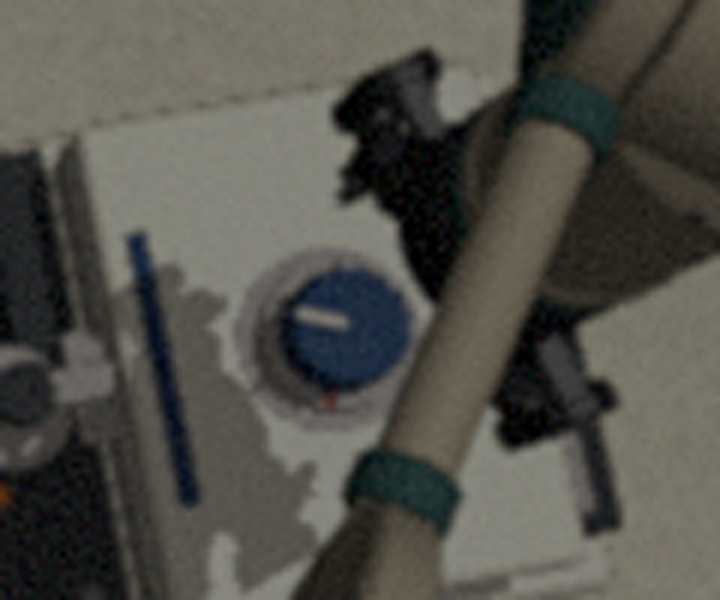

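Emit:
move_arm(rows=[[[-30, 0, 0], 0, 60], [[-60, 0, 0], -0.1, 60], [[-70, 20, -20], -0.2, 60], [[-70, 40, -40], -0.3, 60], [[-70, 60, -80], -0.3, 60], [[-70, 60, -120], -0.3, 60], [[-70, 60, -140], -0.3, 60], [[-70, 60, -140], -0.3, 60]])

```text
clock: 46.8
position: [0.6892, -0.2027, 0.3349]
ee_rot: [0.243, 0.669, 0.243, -0.659]
contact_force: [-0.6, -0.4, -0.8]
width: 0.06
```

```bash
python3 - <<'E'
from h import *
where(); go()
shot('side','sf'); shot('top','tf')
E
```

```text
inc [152.4 -36.3] z 334.9 F [-0.6 -0.4 -0.8]
t 46.80 p [ 689.2 -202.7  334.9] yaw -139.8 q [-22.  27.  55.   1.  98. 118.] w 60.0 F [-0.6 -0.4 -0.8]
```

View pics/sf.png

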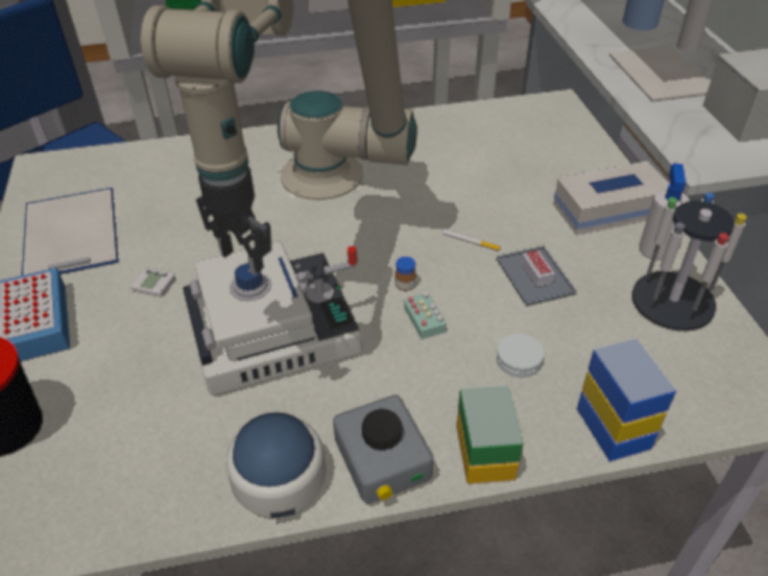

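View pics/tf.png

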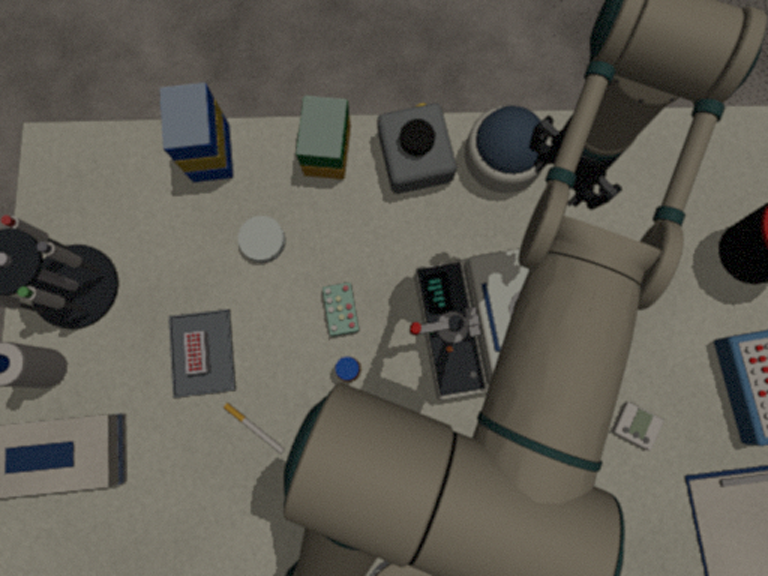

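```bash
python3 - <<'E'
from h import *
print(manip.sign_off())
E
```

```text
the job is handed in; nothing more can be done
None
```

The job is handed in at about 47 s of the 210 s limit, and my last checks show every step done in the order asked.

- **Finished block:** there was one, in bay2. It now stands flat in the grey tray. My first grasp there went wrong: the gripper met about 18 N of resistance and tipped the block in its pocket. I regrasped it, lifted it out and set it down without further trouble.
- **Fresh blocks:** all three are seated in bay0, bay1 and bay2. Before the lid was closed, their caps measured within about 1 mm of the pocket centres and within about 1° of square. One of them had been knocked aside mid-run, so I located it again before picking it up.
- **Lid and lever:** the lid is closed. I pushed it down until it resisted with about 30 N at closed height. The lever's handle matches the predicted position for the lock notch (1.25 rad) to within 1 pixel.
- **Press knob:** I turned it about 5.2 rad clockwise. The twisting load reached about 0.24 N m, and the cap's white line then sat roughly 1.3 rad past the red collar mark. So the screw is down and the clutch has clicked several times.
- **Surroundings:** in the final pictures the rack, dishes and bottle stand where they did at the start, and the gripper is clear of everything. I compared these by eye only. The arm hid most of the closed lid in the last top view, so the lid and knob findings rest on the side view and on pictures taken just before.

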